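Pack the handheld tester in its carrying case

ROBOT

A 6-joint arm with a two-finger parallel gripper is mounted at the origin on the work surface. World frame = base frame: x ahead of the robot, y to its left, z up, the work surface at z = 0. Lengths are in mm, angles in rad, forces in N, time in s.
With the tool pointing down it reaches from about 275 to 750 mm from the base axis. Payload 10.2 kg.
Tool frame: the origin (TCP) lies at the very end of the fingers, on their centre line; the grasp point (between the pads) lies 19 mm behind it; z points along the fingers, y is the direction in which the jaws open and shut (so a half turn about z gives the same grasp; the last joint's range is limited). The gripper opens to 85 mm and grips with 20 to 120 N. Pads are 22 mm wide; open, the fingers measure 114 mm over their backs; the gripper's body (76 mm by 85 mm) begins 54 mm behind the grasp point. The pads swing forward as they close: fully open they stand 13 mm farther back than shut.
Start: joints at [-1.486, 0.313, 1.498, -0, 1.331, -0.223], TCP at [159.043, -500.337, 231.294] pointing down, gripper open.
Joint ranges: [-2.94, 2.94], [-0.97, 2.17], [0.19, 2.56], [-1.23, 4.37], [0.02, 3.11], [-2.88, 2.88]. Speed limits (rad/s): [2.39, 2.39, 3.01, 3.14, 3.14, 3.14].

INTERFACE

Orientations are given as a unit quaternion [w, x, y, z].
In Python, from rig import * gives the robot as it stands. The module is installed in compiled form; this text tells all that it offers.
- The arm moves only by the shell command python3 -m crank 'ROWS' [FORCE]. ROWS is a JSON object of lists of equal length, an entry for each row: "dp": the shift along the world's x, y, z in cm, a list of three; "delta_rot": the turn, a rotation vector about the world's x, y, z in degrees, a list of three; "claw": the closure in counts, from 0 (fully open) to 255 (shut). A call has 1 to 10 rows; each row shifts and turns the commanded pose from where the row before left it; what a row does not reach is not made up. A row lasts 1/10 s, in which the tool goes at most 50 mm and 8.59 degrees, less where a joint would pass 70% of its speed; a pose out of reach is approached as far as the arm can. A call is refused whole if a number of a shift passes 5 or a number of a turn 8.59, either way. A call with a gripper value outside its range is refused whole. The fingers move at their own pace and stop on an object; FORCE is the grip in N (left out, the last holds). Time passes only in rows, so rows that do not move let the fingers close. It gives the time, the measured TCP pose, the force and the opening at its end, in the units of the state.
- sense(): the state, without advancing time (a new reading comes with each control period).
- capture(name): name is "side" or "top" or "wrist"; returns (picture, depth): 384x512x3 uint8, red, green, blue; 384x512 float32, mm along the optical axis (not along the pixel's ray), 0 where there is no reading.
- camera_model(name): a dict with "fx", "fy", "cx", "cy" (pixels), "dist_coeffs" ([k1, k2, p1, p2, k3] as OpenCV has them; the pictures are not rectified), "cam_to_world" (4x4, takes a point from camera to world coordinates); the wrist camera has in their place "T_tool_cam" (4x4, takes a point from camera to tool coordinates, whose origin is the TCP and whose axes are the flange's). Camera axes: x right, y up, looking along -z (the intrinsics and any distortion apply to the point x, -y, -z); pixel columns grow to the right and rows downward; lengths in mm; the calibration is good to about 2 mm. A picture is of the moment at which its call begins: read the wrist's pose just before it. camera_model takes no time and is no camera call.
- finish_job(): hands the job in, once; it reports no verdict.
Trained networks look in the newest picture that a camera, given by its name, has taken for a name from the list of things; names that differ only in an ending like _2 or _b are one class to them, and where a whole thing is asked for, a point or a joint stands for the part that bears it (a point fixed in the world has none). Each returns a list of dicts, best first, with "p" (0 to 1); they miss things now and then, are a little off and sometimes report something else, mostly with a low value. They report only what shows in the picture. A call takes as long as a camera call.
- boxes_of(camera, target): "centre" ([column, row] in pixels, amid what is visible of it).
- masks_of(camera, target): "region" (384x512 bool, what is visible of it) and "centre" ([column, row] in pixels, amid what is visible of it).
- pinpoint(camera, target): "centre" ([column, row] in pixels: a listed point, or the origin of a listed thing).
The state is a dict: "time_s": time; "joints": joint angles; "dq": joint speeds; "tau": joint torques, N m; "eef_pos": TCP position; "ee_rot": TCP orientation; "force": force on the tool from outside, world axes, zero at the start; "wrist_torque": the same for the moment, N m; "grip_width": opening from 0.0 (shut) to 1.0 (fully open).
Only numpy, scipy, OpenCV 4.12 (cv2) and the standard library are available. Lean on these libraries where they do the work, as an engineer would, in place of code of your own. Each camera call takes 0.05 s, during which the arm holds its last target.

TASK

Pack the handheld tester away: take it out of its charging cradle, lay it gently in the pocket of the open carrying case, screen up and narrow head in the pocket's narrow end, until it lies flat on the pocket's floor. Then close the lid fully and press the front latch flap home until it snaps in behind its catch. Never let the tester fall, and leave the other things on the bench where they are.

Things in the scene. Friction and masses are not known exactly. Their poses are not given: they have to be found in the camera images.
- tester: Handheld tester, about 0.3 kg: grey block body 62 mm wide (its y), 36 mm thick (x), 116 mm long (z); at its +z end a narrower black head 36 mm wide, 30 mm thick, 44 mm long, centred. Origin: middle of the broad body, 58 mm from the foot, 102 mm from the head's end. +z points foot to head, -x is the screen side. It starts upright in the cradle, head up, screen to the cradle's front.
- tester_head (a point): Middle of the flat end of the tester's head.
- cradle: Black charging cradle fixed to the bench: base plate 110 x 110 mm, 12 mm thick, with a cup 50 mm deep (x) and 79 mm wide (y) outside, centred on it. Origin: centre of its underside; its front is its own -x side, turned roughly to the robot's left (+y of the world, within 0.25 rad). The tester stands in the cup on the base plate with about 2 mm play each side.
- cradle_rim (a point): Centre of the cup's rim, 95 mm above the bench. The cup hides the lower 83 mm of the tester: only the top 33 mm of its broad body and the head stand out.
- case: Carrying case fixed to the bench, dark shell 250 mm wide (y), 150 mm deep (x), rim of the base 50 mm high. Origin: centre of its underside; +x is the hinge side, -x the front. A rigid moulded insert, top 44 mm above the bench, has a 34 mm deep pocket for the tester lying along y: 67 mm wide for the body, 41 mm wide for the head at the +y end, 2.5 mm play all round.
- pocket (a point): Centre of the floor of the pocket's broad part, 10 mm above the bench, with the case's axes. The seated tester has its origin 18 mm above this point, its +z along the case's +y and its -x (screen) up; its upper face is then 2 mm above the insert.
- recess_front (a point): Middle of the finger recess in the insert on the front long side of the pocket, at the height of the insert's top. It is open to the pocket and as deep, 48 mm long (case y -14 to 34 mm) and reaches 30 mm out from the pocket's side. Only in the two recesses is there room for fingers beside the tester; elsewhere the insert hugs it.
- recess_back (a point): The same for the like recess on the hinge side of the pocket.
- case_hinge (a point): Middle of the lid's hinge line, on the case, 75 mm behind its centre and 50 mm above the bench; the line runs along the case's y.
- lid (a joint): Lid angle, rad: 0 shut, about 1.55 to 1.7 at the start (upright), 1.75 at most. The lid is a shallow tray, 150 mm from hinge to front, 250 mm wide, 28 mm high (shut, its top is 78 mm above the bench). The hinge is stiff: the lid stays where it is left; 2 to 6 N at its front edge move it. Two ribs inside end 3 mm above a seated tester.
- lid_front (a point): Middle of the lid's front edge on its outer face (150 mm from the hinge, 28 mm from the lid's rim); with the lid upright it is at the top.
- latch (a joint): Angle of the latch flap on the lid's front, rad: 0 home (flat against the front), about 1.3 to 1.6 at the start (straight out from the front), 1.7 at most. The flap is black, 54 mm wide, 38 mm long, 5 mm thick. It turns easily down to about 0.4, where its foot meets the catch; a push of 6 to 8 N on its outer face near the foot, towards the case, snaps it past: the force drops, then meets a hard stop at 0, where it stays.
- latch_pin (a point): Middle of the flap's pin, in the middle of the lid's front, 5 mm in front of the lid; 60 mm above the bench and 80 mm in front of the case's centre when the lid is shut.
- latch_tip (a point): Middle of the flap's outer face, 30 mm from its pin: the place to push. With lid and flap closed it is 30 mm above the bench, 87 mm in front of the case's centre.
- catch (a point): Top of the latch's catch on the case's front, 25 mm above the bench: a sprung steel roller under a fixed lug. The flap goes home behind the roller only when the lid is shut.
- tape: Bystander: roll of brown packing tape lying flat, 104 mm in diameter, 48 mm high; origin at the centre of its underside.
- carton: Bystander: small cardboard box 110 x 90 x 70 mm; origin at the centre of its underside.
- bottle: Bystander: white bottle, 60 mm in diameter, 160 mm high; origin at the centre of its underside.

How it is judged (in metres and radians):
On the way, in this order (a step that is already met when the one before it is completed fails the run):
1. the tester lies flat in its pocket, screen up, head in the narrow end (horizontal distance between tester and pocket below 0.006 m and z of tester in the frame of pocket below 0.0215 m and angle between tester's own x axis and vertical above 3.05 rad and y of tester_head in the frame of case above 0.1 m and contact force between tester and the fingers below 0.1 N), for 0.2 s.
2. the lid is shut over the tester (value of joint lid below 0.04 rad and z of tester in the frame of pocket below 0.0215 m), for 0.1 s.
At the end, for the whole second after the job is handed in: The tester lies at rest flat in its pocket (within 6 mm sideways, no more than 3.5 mm off the floor, within 0.09 rad of level), screen up and head in the narrow end; the lid is shut (under 0.04 rad) and the latch flap is home behind its roller (under 0.12 rad) (all of step 2 and value of joint latch below 0.12 rad and horizontal distance between tester and pocket below 0.006 m and angle between tester's own x axis and vertical above 3.05 rad and y of tester_head in the frame of case above 0.1 m and linear speed of tester below 0.02 m/s); the robot touches nothing.
It fails at once if the tester is let fall (faster than 0.35 m/s with no finger on it) (linear speed of tester above 0.35 m/s and contact force between tester and the fingers below 0.05 N).
It fails at once if a bystander is moved more than 20 mm (distance of any of tape, carton, bottle from where it was at the start of the episode above 0.02 m).
It also fails if it takes over 72 s, if anything falls off the work surface, if the arm or the gripper's body presses on something with over 40 N, if the wrist force passes 120 N, or if a joint passes its speed limit or range.

## Working session

There is one attempt and no reset: what is moved stays moved. The work goes in short steps, Python scripts to look and compute and a shell command to move; the robot and the scene stay as the last step left them, time stands still between calls to the robot, and variables do not carry over. Pictures are saved under pics/ and viewed, and the job is handed in when it is done.

```bash
mkdir -p pics
cat > h.py <<'E'
from rig import *
import numpy as np, cv2
from scipy.spatial.transform import Rotation as R
def save(img,n): cv2.imwrite('pics/'+n,cv2.cvtColor(img,cv2.COLOR_RGB2BGR))
def c2w(cam,s=None):
    m=camera_model(cam)
    if 'cam_to_world' in m: return m,np.array(m['cam_to_world'])
    s=s or sense(); q=s['ee_rot']; T=np.eye(4); T[:3,:3]=R.from_quat([q[1],q[2],q[3],q[0]]).as_matrix(); T[:3,3]=s['eef_pos']
    return m,T@np.array(m['T_tool_cam'])
def ray(cam,px,s=None):
    m,T=c2w(cam,s); K=np.array([[m['fx'],0,m['cx']],[0,m['fy'],m['cy']],[0,0,1]])
    u=cv2.undistortPoints(np.array(px,float).reshape(-1,1,2),K,np.array(m['dist_coeffs'])).reshape(-1,2)
    d=np.c_[u[:,0],-u[:,1],-np.ones(len(u))]
    return T[:3,3],d@T[:3,:3].T
def atz(cam,px,z,s=None):
    o,d=ray(cam,px,s); return o+d*((z-o[2])/d[:,2])[:,None]
def atdepth(cam,px,depth,s=None):
    o,d=ray(cam,px,s); return o+d*np.asarray(depth).reshape(-1,1)
def proj(cam,P,s=None):
    m,T=c2w(cam,s); K=np.array([[m['fx'],0,m['cx']],[0,m['fy'],m['cy']],[0,0,1]])
    p=(np.array(P,float).reshape(-1,3)-T[:3,3])@T[:3,:3]; p=np.c_[p[:,0],-p[:,1],-p[:,2]]
    return cv2.projectPoints(p,np.zeros(3),np.zeros(3),K,np.array(m['dist_coeffs']))[0].reshape(-1,2)
def cloud(cam,depth,s=None):
    v,u=np.mgrid[0:384,0:512]; px=np.c_[u.ravel(),v.ravel()]
    P=atdepth(cam,px,depth.ravel(),s).reshape(384,512,3); P[depth==0]=np.nan
    return P
E
python3 - <<'E'
from h import *
print(sense())
for c in('side','top','wrist'):
    im,d=capture(c); save(im,c+'0.png'); np.savez('/tmp/'+c+'0.npz',im=im,d=d)
    print(c,np.round(c2w(c)[1],3).tolist())
    if c=='wrist': continue
    for t in ['tester','tester_head','cradle','cradle_rim','case','pocket','recess_front','recess_back','case_hinge','lid_front','latch_pin','latch_tip','catch','tape','carton','bottle']:
        r=pinpoint(c,t)
        print(c,t,[(np.round(x['centre']).tolist(),round(x['p'],2)) for x in r[:2]])
E
```

```text
{'time_s': 0.0, 'joints': array([-1.48640455e+00,  3.13447029e-01,  1.49847692e+00,  1.73366228e-05,
        1.33098988e+00, -2.23432671e-01]), 'dq': array([-2.47006640e-04,  1.75013255e-03,  7.80830533e-04,  4.46202031e-04,
        4.78027064e-05, -4.10733849e-04]), 'tau': array([ 2.76345945e-04, -4.12268651e+01, -2.59739417e+01, -1.88090835e-04,
        4.22532350e-03, -8.40530265e-05]), 'eef_pos': array([ 159.02072321, -500.05538561,  230.72160081]), 'ee_rot': array([-6.58405164e-04,  9.88178978e-01,  1.53303200e-01,  5.42857872e-05]), 'force': array([-0.61403967, -0.47936754, -0.76592116]), 'wrist_torque': array([0.00570731, 0.01690811, 0.01623317]), 'grip_width': 1.0004402165940087}
side [[-0.754, 0.427, -0.498, -124.335], [-0.656, -0.513, 0.553, 865.427], [-0.019, 0.745, 0.667, 1139.286], [0.0, 0.0, 0.0, 1.0]]
side tester [([240.0, 235.0], 0.67), ([239.0, 186.0], 0.66)]
side tester_head [([239.0, 214.0], 0.64), ([285.0, 138.0], 0.38)]
side cradle [([241.0, 250.0], 0.61)]
side cradle_rim [([240.0, 229.0], 0.81)]
side case [([304.0, 190.0], 0.71)]
side pocket [([305.0, 191.0], 0.
[... 763 characters left out ...]
79)]
top case [([297.0, 212.0], 0.77)]
top pocket [([296.0, 215.0], 0.78)]
top recess_front [([304.0, 225.0], 0.93), ([202.0, 210.0], 0.6)]
top recess_back [([296.0, 200.0], 0.96)]
top case_hinge [([297.0, 190.0], 0.64)]
top lid_front [([302.0, 175.0], 0.77)]
top latch_pin [([298.0, 177.0], 0.53), ([297.0, 213.0], 0.35)]
top latch_tip [([297.0, 214.0], 0.73), ([299.0, 173.0], 0.44)]
top catch [([305.0, 241.0], 0.61)]
top tape [([260.0, 163.0], 0.88), ([205.0, 217.0], 0.55)]
top carton [([127.0, 210.0], 0.88)]
top bottle [([381.0, 190.0], 0.83), ([306.0, 225.0], 0.23)]
wrist [[0.304, 0.913, 0.272, 227.487], [-0.953, 0.291, 0.087, -478.345], [0.0, -0.286, 0.958, 373.617], [0.0, 0.0, 0.0, 1.0]]
```

View pics/side0.png

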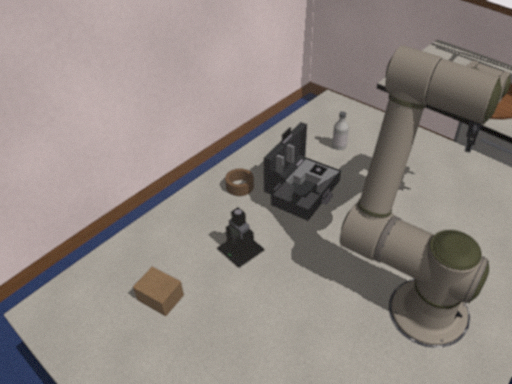

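View pics/top0.png

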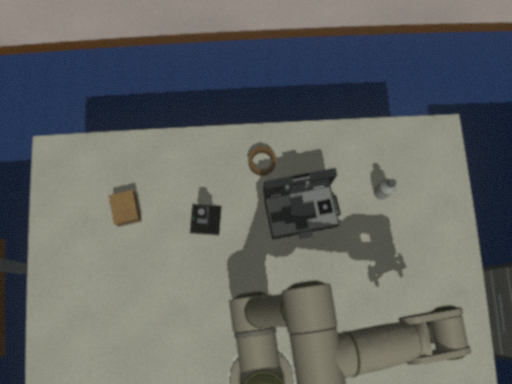

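Run:
```python
from h import *
D=np.load('/tmp/top0.npz'); P=cloud('top',D['d'])
S=np.load('/tmp/side0.npz'); Q=cloud('side',S['d'])
print('tape top',P[163,260],'carton',P[210,127],'bottle',P[190,381])
for n,px,z in [('cradle_rim',(203,217),95),('head',(200,213),172),('case',(297,212),0),('pocket',(296,215),10),('rf',(304,225),44),('rb',(296,200),44),('hinge',(297,190),50),('catch',(305,241),25),('lf',(302,175),200)]:
    print(n,atz('top',[px],z)[0].round())
for n,px,z in [('cradle_rim',(240,229),95),('head',(239,214),172),('case',(304,190),0),('pocket',(305,191),10),('rf',(320,190),44),('rb',(296,178),44),('hinge',(290,173),50),('catch',(330,198),25),('lf',(285,137),200)]:
    print('side',n,atz('side',[px],z)[0].round())
for Z,nm in((P,'top'),(Q,'side')):
    m=(np.abs(Z[...,2]-172)<5); 
    print(nm,'172 pts',m.sum(),np.nanmedian(Z[m],axis=0), )
im=cv2.resize(D['im'][130:280,90:420],None,fx=2.4,fy=2.4,interpolation=cv2.INTER_CUBIC); save(im,'top0z.png')
im=cv2.resize(S['im'][100:330,130:390],None,fx=2.6,fy=2.6,interpolation=cv2.INTER_CUBIC); save(im,'side0z.png')
```

```text
tape top [790.02320785 -41.87038889   1.08837002] carton [620.40552018 451.52384272  72.49323582] bottle [ 640.27817949 -470.03664654   90.91644792]
cradle_rim [576. 175.  95.]
head [577. 178. 172.]
case [ 593. -169.    0.]
pocket [ 580. -164.   10.]
rf [ 536. -186.   44.]
rb [ 630. -164.   44.]
hinge [ 666. -170.   50.]
catch [ 479. -188.   25.]
lf [ 684. -174.  200.]
side cradle_rim [584. 170.  95.]
side head [575. 179. 172.]
side case [ 602. -187.    0.]
side pocket [ 589. -176.   10.]
side rf [ 530. -183.   44.]
side rb [ 635. -180.   44.]
side hinge [ 665. -183.   50.]
side catch [ 490. -189.   25.]
side lf [ 690. -181.  200.]
top 172 pts 75 [583.70280182 174.63403838 171.25610462]
side 172 pts 995 [1748.33406401  -91.46721053  172.33892441]
```

The side and top pictures agree on three things:
- The case is near (590,-175), with its hinge on the far side.
- The cradle is near (580,175).
- The carton is behind it at y≈450.

I'll move the wrist camera over the case for a closer look.

```bash
python3 -m crank '{"dp":[[2,2,2],[3,2,2],[3,2,2],[3.5,2.5,2],[3.5,2.5,2],[3.5,2.5,2],[3.5,2.5,2],[3.5,2.5,2],[3.5,2.5,2],[3.5,2.5,1]],"delta_rot":[[0,0,0],[0,0,0],[0,0,0],[0,0,0],[0,0,0],[0,0,0],[0,0,0],[0,0,0],[0,0,0],[0,0,0]],"claw":[0,0,0,0,0,0,0,0,0,0]}'
python3 -m crank '{"dp":[[3,3,0],[2,3,0],[0,2,0],[0,0,0]],"delta_rot":[[0,0,-8],[0,0,-8],[0,0,-2],[0,0,0]],"claw":[0,0,0,0]}'
python3 - <<'E'
from h import *
s=sense();print(s['joints'].round(4),s['eef_pos'])
im,d=capture('wrist'); save(im,'w1.png'); np.savez('/tmp/w1.npz',im=im,d=d,pos=s['eef_pos'],rot=s['ee_rot'])
for t in ['case','pocket','recess_front','recess_back','case_hinge','lid_front','latch_pin','latch_tip','catch']:
    r=pinpoint('wrist',t)
    print(t,[(np.round(x['centre']).tolist(),round(x['p'],2)) for x in r[:2]])
E
```

```text
time_s: 2.75
eef_pos: [485.3, -264.0, 423.2]
ee_rot: [0.001, 0.988, 0.153, 0.001]
force: [0.4, -0.3, 0.1]
grip_width: 1.002
time_s: 3.15
eef_pos: [534.6, -183.1, 421.6]
ee_rot: [-0.0, 1.0, -0.002, 0.0]
force: [-0.6, -1.6, 0.0]
grip_width: 1.0
[-5.3740e-01  3.7070e-01  9.3500e-01  4.0000e-04  1.8356e+00  1.0370e+00] [ 534.5581739  -183.08262227  421.57891831]
case [([251.0, 119.0], 0.61)]
pocket [([247.0, 119.0], 0.88), ([246.0, 73.0], 0.53)]
recess_front [([253.0, 147.0], 0.86)]
recess_back [([243.0, 89.0], 0.79), ([414.0, 83.0], 0.49)]
case_hinge [([249.0, 73.0], 0.75)]
lid_front [([238.0, 35.0], 0.73), ([246.0, 119.0], 0.21)]
latch_pin [([238.0, 49.0], 0.66)]
latch_tip [([239.0, 38.0], 0.68)]
catch [([258.0, 163.0], 0.59)]
```

View pics/w1.png

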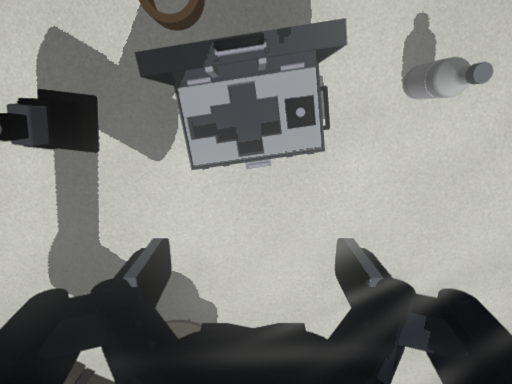

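View pics/side0z.png

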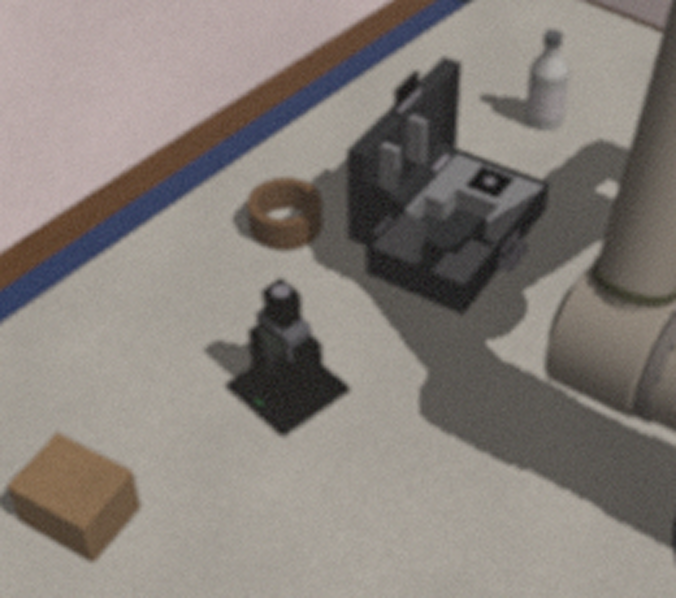

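The wrist view shows the case from above, with the narrow pocket end at left (+y), the finger recesses at (253,147) and (243,89), and the lid upright behind. Next I'll fit the case pose from the depth and look at the cradle the same way.

```bash
cat > fit.py <<'E'
from h import *
from scipy.optimize import minimize
D=np.load('/tmp/w1.npz'); s={'eef_pos':D['pos'],'ee_rot':D['rot']}
P=cloud('wrist',D['d'],s)
pts=P.reshape(-1,3); pts=pts[np.isfinite(pts).all(1)]
near=(abs(pts[:,0]-590)<110)&(abs(pts[:,1]+180)<150)
h=np.histogram(pts[near,2],bins=np.arange(-10,80,4)); print(list(zip(h[1].astype(int),h[0])))
ins=pts[near&(abs(pts[:,2]-44)<8)]; hole=pts[near&(pts[:,2]>4)&(pts[:,2]<24)]
print(np.median(ins[:,2]))
def sd(q,cx,cy,hx,hy):
    d=abs(q-[cx,cy])-[hx,hy]; return np.linalg.norm(np.maximum(d,0),axis=1)+np.minimum(d.max(1),0)
def inside(q): return np.min([sd(q,0,0,33.5,60.5),sd(q,0,77,20.5,30),sd(q,0,10,63.5,24)],axis=0)
def cost(p):
    c,sn=np.cos(p[2]),np.sin(p[2]); Rm=np.array([[c,-sn],[sn,c]])
    a=inside((ins[:,:2]-p[:2])@Rm); b=inside((hole[:,:2]-p[:2])@Rm)
    return np.minimum(np.maximum(-a,0),15).sum()+np.minimum(np.maximum(b,0),15).sum()
best=min((minimize(cost,[590,-175,y0],method='Nelder-Mead',options=dict(initial_simplex=[[590,-175,y0],[600,-175,y0],[590,-165,y0],[590,-175,y0+.1]],maxiter=600)) for y0 in(-.2,0,.2)),key=lambda r:r.fun)
print(best.x,best.fun/ (len(ins)+len(hole)))
x,y,t=best.x
u=np.array([np.cos(t),np.sin(t)]);v=np.array([-np.sin(t),np.cos(t)])
im=D['im'].copy()
def W(a,b,z): return [*(np.array([x,y])+a*u+b*v),z]
for poly,z in(([(-33.5,-60.5),(33.5,-60.5),(33.5,60.5),(20.5,60.5),(20.5,107),(-20.5,107),(-20.5,60.5),(-33.5,60.5)],44),([(-63.5,-14),(63.5,-14),(63.5,34),(-63.5,34)],44),([(-75,-125),(75,-125),(75,125),(-75,125)],50)):
    q=proj('wrist',[W(a,b,z) for a,b in poly],s); cv2.polylines(im,[q.round().astype(int)],True,(255,0,0) if z==44 else (0,255,0),1)
save(cv2.resize(im[0:200,100:400],None,fx=2.6,fy=2.6,interpolation=cv2.INTER_CUBIC),'w1fit.png')
for n,px,z in [('pocket',(247,119),10),('rf',(253,147),44),('rb',(243,89),44),('hinge',(249,73),50),('catch',(258,163),25)]:
    w=atz('wrist',[px],z,s)[0]; r=w[:2]-[x,y]; print(n,w.round(),'case',(r@u).round(1),(r@v).round(1))
# lid plane
lp=pts[(pts[:,2]>90)&(pts[:,2]<260)&(abs(pts[:,0]-690)<80)&(abs(pts[:,1]+180)<150)]
print(len(lp),lp.min(0),lp.max(0))
E
python3 fit.py
```

```text
[(np.int64(-10), np.int64(0)), (np.int64(-6), np.int64(107)), (np.int64(-2), np.int64(2282)), (np.int64(2), np.int64(29)), (np.int64(6), np.int64(2441)), (np.int64(10), np.int64(1215)), (np.int64(14), np.int64(57)), (np.int64(18), np.int64(76)), (np.int64(22), np.int64(141)), (np.int64(26), np.int64(82)), (np.int64(30), np.int64(235)), (np.int64(34), np.int64(121)), (np.int64(38), np.int64(351)), (np.int64(42), np.int64(6507)), (np.int64(46), np.int64(1035)), (np.int64(50), np.int64(1536)), (np.int64(54), np.int64(585)), (np.int64(58), np.int64(16)), (np.int64(62), np.int64(17)), (np.int64(66), np.int64(20)), (np.int64(70), np.int64(16)), (np.int64(74), np.int64(16))]
43.94577050503585
[ 5.85399106e+02 -1.75307233e+02  1.40232499e-01] 0.1636711211873057
pocket [ 585. -173.   10.] case -0.4 2.7
rf [ 536. -184.   44.] case -50.5 -1.7
rb [ 637. -167.   44.] case 52.2 1.2
hinge [ 662. -177.   50.] case 75.8 -12.9
catch [ 502. -194.   25.] case -85.2 -6.6
6060 [ 641.92764396 -294.41703165   90.00995856] [705.35515868 -43.95239671 244.90419534]
```

```bash
ls pics
```

```text
side0.png
side0z.png
top0.png
top0z.png
w1.png
w1fit.png
wrist0.png
```

View pics/w1fit.png

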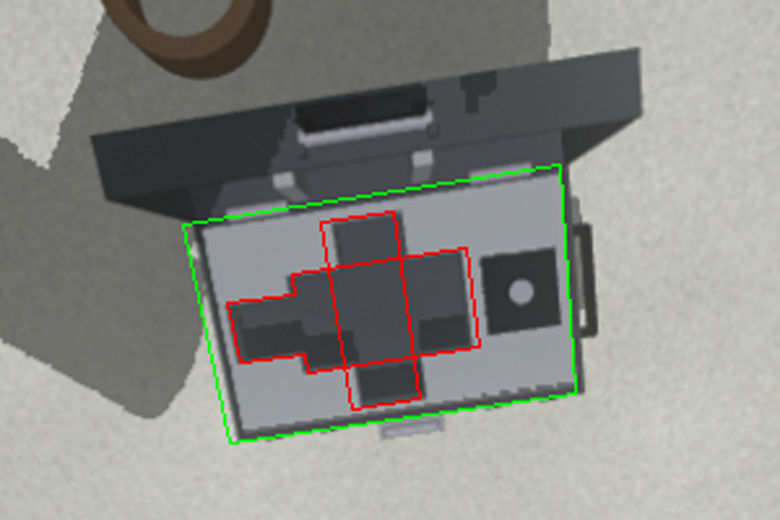

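The overlay shows the pocket is offset in y from the case centre: the shell and recesses sit about 6–8 mm to the right of my model. I'll refit with that offset left free.

```bash
sed -i "s/^def cost(p):/def inside(q,o): return np.min([sd(q,0,0,33.5,60.5),sd(q,0,77,20.5,30),sd(q,0,10-o,63.5,24)],axis=0)\ndef cost(p):/; s/(ins\[:,:2\]-p\[:2\])@Rm)/(ins[:,:2]-p[:2])@Rm,p[3])/; s/(hole\[:,:2\]-p\[:2\])@Rm)/(hole[:,:2]-p[:2])@Rm,p[3])/; s/\[590,-175,y0\],method/[590,-175,y0,4],method/; s/initial_simplex=.*maxiter=600/initial_simplex=[[590,-175,y0,4],[600,-175,y0,4],[590,-165,y0,4],[590,-175,y0+.1,4],[590,-175,y0,10]],maxiter=1500/; s/^x,y,t=best.x/x,y,t,o=best.x/; s/(-63.5,-14),(63.5,-14),(63.5,34),(-63.5,34)/(-63.5,-14-o),(63.5,-14-o),(63.5,34-o),(-63.5,34-o)/; s/(-75,-125),(75,-125),(75,125),(-75,125)/(-75,-125-o),(75,-125-o),(75,125-o),(-75,125-o)/; s/w1fit/w1fitb/" fit.py; python3 fit.py
```

```text
[(np.int64(-10), np.int64(0)), (np.int64(-6), np.int64(107)), (np.int64(-2), np.int64(2282)), (np.int64(2), np.int64(29)), (np.int64(6), np.int64(2441)), (np.int64(10), np.int64(1215)), (np.int64(14), np.int64(57)), (np.int64(18), np.int64(76)), (np.int64(22), np.int64(141)), (np.int64(26), np.int64(82)), (np.int64(30), np.int64(235)), (np.int64(34), np.int64(121)), (np.int64(38), np.int64(351)), (np.int64(42), np.int64(6507)), (np.int64(46), np.int64(1035)), (np.int64(50), np.int64(1536)), (np.int64(54), np.int64(585)), (np.int64(58), np.int64(16)), (np.int64(62), np.int64(17)), (np.int64(66), np.int64(20)), (np.int64(70), np.int64(16)), (np.int64(74), np.int64(16))]
43.94577050503585
[ 5.84843321e+02 -1.71279942e+02  1.40665135e-01  9.75001770e+00] 0.07288874752109914
pocket [ 585. -173.   10.] case -0.5 -1.4
rf [ 536. -184.   44.] case -50.5 -5.8
rb [ 637. -167.   44.] case 52.2 -2.8
hinge [ 662. -177.   50.] case 75.8 -17.0
catch [ 502. -194.   25.] case -85.2 -10.6
6060 [ 641.92764396 -294.41703165   90.00995856] [705.35515868 -43.95239671 244.90419534]
```

View pics/w1fitb.png

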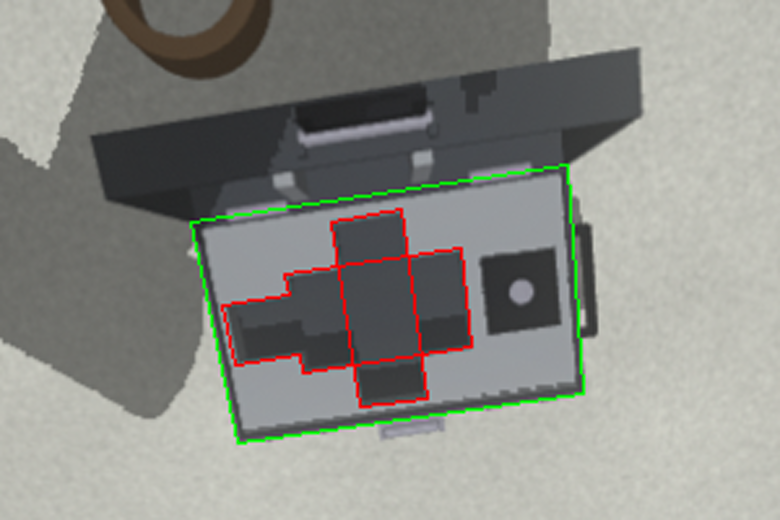

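The fit is now tight: pocket (584.8,-171.3), yaw 0.141 rad, and the recess centre is level with the pocket centre. Next is the cradle view.

```bash
python3 -m crank '{"dp":[[0,2,0],[0,4,0],[0,4.5,0],[0,4.5,0],[0,4.5,0],[0,4.5,0],[0,4.5,0],[0,3.5,0],[0,1.5,0],[0,0,0]],"delta_rot":[[0,0,0],[0,0,0],[0,0,0],[0,0,0],[0,0,0],[0,0,0],[0,0,0],[0,0,0],[0,0,0],[0,0,0]],"claw":[0,0,0,0,0,0,0,0,0,0]}'
python3 - <<'E'
from h import *
s=sense();print(s['joints'].round(4),s['eef_pos'])
im,d=capture('wrist'); save(im,'w2.png'); np.savez('/tmp/w2.npz',im=im,d=d,pos=s['eef_pos'],rot=s['ee_rot'])
for t in ['tester','tester_head','cradle','cradle_rim']:
    r=pinpoint('wrist',t)
    print(t,[(np.round(x['centre']).tolist(),round(x['p'],2)) for x in r[:2]])
P=cloud('wrist',d,s); pts=P.reshape(-1,3); pts=pts[np.isfinite(pts).all(1)]
n=pts[(abs(pts[:,0]-580)<90)&(abs(pts[:,1]-175)<90)]
h=np.histogram(n[:,2],bins=np.arange(-10,190,5)); print(list(zip(h[1].astype(int).tolist(),h[0].tolist())))
for lo,hi in((165,180),(122,134),(90,100),(8,16)):
    q=n[(n[:,2]>lo)&(n[:,2]<hi)][:,:2].astype(np.float32)
    print(lo,len(q),cv2.minAreaRect(q),np.median(n[(n[:,2]>lo)&(n[:,2]<hi)][:,2]))
E
```

```text
time_s: 4.65
eef_pos: [534.0, 150.8, 421.2]
ee_rot: [0.0, 1.0, -0.002, -0.0]
force: [-0.2, -1.0, 0.7]
grip_width: 1.001
[ 0.0641  0.3439  0.9733 -0.      1.8245  1.6389] [533.95968507 150.79421759 421.16236721]
tester [([235.0, 120.0], 0.81)]
tester_head [([233.0, 125.0], 0.84)]
cradle [([241.0, 122.0], 0.78), ([433.0, 91.0], 0.22)]
cradle_rim [([242.0, 122.0], 0.81), ([90.0, 93.0], 0.41)]
[(-10, 0), (-5, 3528), (0, 1807), (5, 213), (10, 1679), (15, 6), (20, 2), (25, 0), (30, 2), (35, 4), (40, 0), (45, 3), (50, 6), (55, 0), (60, 0), (65, 6), (70, 4), (75, 5), (80, 4), (85, 3), (90, 285), (95, 142), (100, 1), (105, 2), (110, 3), (115, 1), (120, 38), (125, 352), (130, 1), (135, 5), (140, 3), (145, 2), (150, 2), (155, 2), (160, 4), (165, 44), (170, 535), (175, 1), (180, 0)]
165 580 ((582.2891845703125, 175.08349609375), (29.938766479492188, 36.055503845214844), 83.39308166503906) 171.77032310574413
122 388 ((582.3533325195312, 175.19940185546875), (35.97785186767578, 62.012969970703125), 83.06564331054688) 127.03114298550071
90 427 ((582.3682861328125, 174.61312866210938), (52.01410675048828, 78.92478942871094), 83.11128997802734) 94.55220227971517
8 1870 ((582.4291381835938, 174.56158447265625), (109.7864990234375, 109.98194885253906), 83.08851623535156) 11.482610742771612
```

View pics/w2.png

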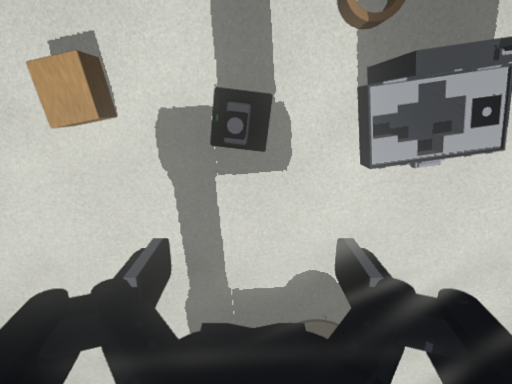

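The depth slices match the given sizes (head, body, cup and plate all coaxial). The tester is at (582.3,175.1) with its front direction f=(0.12,0.993).

Plan:
1. Grip the exposed top of the body from the screen side, with the tool about 20° below horizontal.
2. Lift it out and lay it screen-up on the free bench.
3. Regrasp at the middle of the body and place it in the pocket.

First I'll yaw and tilt the tool at height.

```bash
python3 -m crank '{"dp":[[0.5,0.8,0],[0.5,0.8,0],[0.6,0.8,0],[0.6,0.8,0],[0.6,0.8,0],[0.6,0.8,0],[0.6,0.8,0],[0.5,0.8,0],[0.5,0.8,0],[0.5,0.6,0]],"delta_rot":[[0,0,8.31],[0,0,8.31],[0,0,8.31],[0,0,8.31],[0,0,8.31],[0,0,8.31],[0,0,8.31],[0,0,8.31],[0,0,8.31],[0,0,8.31]],"claw":[0,0,0,0,0,0,0,0,0,0]}'
python3 -m crank '{"dp":[[0,0,0],[0,0,0],[0,0,0],[0,0,-1],[0,0,-1],[0,0,-2],[0,0,-2]],"delta_rot":[[-4.96,0.6,0],[-4.96,0.6,0],[-4.96,0.6,0],[-4.96,0.6,0],[-4.96,0.6,0],[-4.96,0.6,0],[-4.96,0.6,0]],"claw":[0,0,0,0,0,0,0]}'
python3 -c "
from h import *
s=sense();print(s['joints'].round(3))"
```

```text
time_s: 5.9
eef_pos: [589.6, 226.9, 421.3]
ee_rot: [0.0, 0.749, 0.663, -0.0]
force: [-0.1, -0.2, 0.6]
grip_width: 1.003
time_s: 6.6
eef_pos: [589.5, 226.6, 361.0]
ee_rot: [0.201, 0.716, 0.63, -0.225]
force: [1.2, -1.3, -0.3]
grip_width: 1.001
[ 0.386  0.775  0.56  -0.604  2.052  0.295]
```

```bash
python3 -m crank '{"dp":[[0,0,-2],[0,0,-2],[0,0,-2],[0,0,-2],[0,0,-1]],"delta_rot":[[-4.96,0.6,0],[-4.96,0.6,0],[-4.96,0.6,0],[-4.96,0.6,0],[0,0,0]],"claw":[0,0,0,0,0]}'
python3 -c "
from h import *
s=sense();print(s['joints'].round(3))"
```

```text
time_s: 7.1
eef_pos: [588.9, 227.4, 267.1]
ee_rot: [0.306, 0.664, 0.587, -0.348]
force: [0.7, -0.2, -0.9]
grip_width: 1.002
[ 0.461  0.919  0.692 -0.86   2.016  0.395]
```

```bash
python3 -m crank '{"dp":[[0,0,-2],[0,0,-2],[0,0,-2],[0,0,0]],"delta_rot":[[-4.96,0.6,0],[-4.96,0.6,0],[-4.96,0.6,0],[0,0,0]],"claw":[0,0,0,0]}'
python3 - <<'E'
from h import *
s=sense();print(s['joints'].round(3), s['eef_pos'])
q=s['ee_rot'];M=R.from_quat([q[1],q[2],q[3],q[0]]).as_matrix();print(M.round(3))
im,d=capture('wrist'); save(im,'w3.png'); im,d=capture('side'); save(im,'s3.png')
E
```

```text
time_s: 7.5
eef_pos: [588.7, 226.9, 207.0]
ee_rot: [0.38, 0.613, 0.542, -0.431]
force: [-0.0, -0.0, -0.5]
grip_width: 1.001
[ 0.494  1.065  0.713 -1.045  2.052  0.45 ] [588.68089498 226.93561404 207.03351007]
[[ 0.04   0.992 -0.116]
 [ 0.338 -0.123 -0.933]
 [-0.94  -0.001 -0.34 ]]
```

View pics/w3.png

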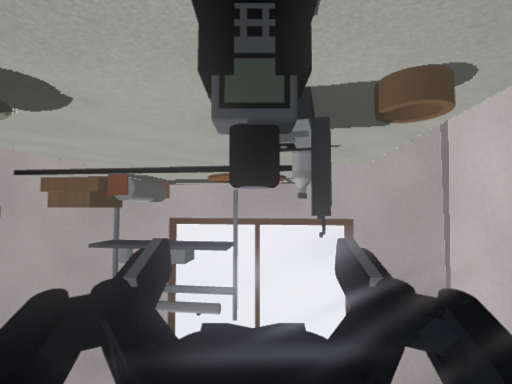

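View pics/s3.png

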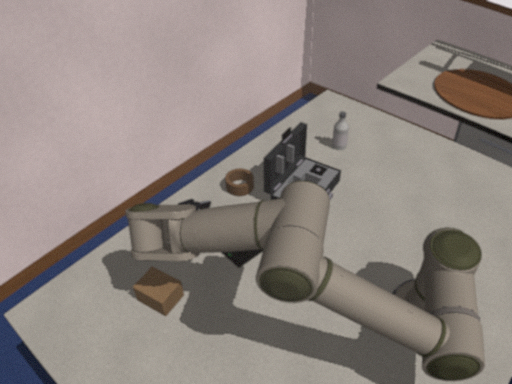

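Run:
```python
from h import *
im,d=capture('side');P=cloud('side',d)
for px in((135,215),(133,250),(150,258),(180,258),(165,210),(165,235),(190,250),(150,270),(160,262)):
    print(px,P[px[1],px[0]].round(0))
```

```text
(135, 215) [622. 481. 367.]
(133, 250) [616. 515. 275.]
(150, 258) [556. 507. 284.]
(180, 258) [491. 465. 297.]
(165, 210) [565. 431. 382.]
(165, 235) [589. 432. 280.]
(190, 250) [479. 442. 314.]
(150, 270) [691. 447.  69.]
(160, 262) [742. 379.   3.]
```

```bash
python3 -m crank '{"dp":[[0,0,-2],[0,0,-3],[0,0,-3],[0,0,-1.6],[0,0,0]],"delta_rot":[[0,0,0],[0,0,0],[0,0,0],[0,0,0],[0,0,0]],"claw":[0,0,0,0,0]}'
python3 - <<'E'
from h import *
s=sense();print(s['joints'].round(3), s['eef_pos'])
im,d=capture('wrist'); save(im,'w4.png'); P=cloud('wrist',d,s)
np.savez('/tmp/w4.npz',im=im,d=d)
n=P.reshape(-1,3); n=n[np.isfinite(n).all(1)]
f=np.array([.12,.993]);w=np.array([.993,-.12])
r=n[:,:2]-[582.3,175.1]; a=r@f;b=r@w
m=(abs(a-18)<5)&(n[:,2]>98)&(n[:,2]<124)&(abs(b)<45); print(m.sum(),b[m].min(),b[m].max(),np.median(a[m]))
im,d=capture('side'); save(im,'s4.png')
E
```

```text
time_s: 8.15
eef_pos: [589.1, 227.3, 115.0]
ee_rot: [0.381, 0.615, 0.542, -0.428]
force: [-0.6, 0.2, -0.8]
grip_width: 0.999
[ 0.494  1.168  0.746 -0.987  1.977  0.585] [589.13505808 227.3094553  115.03442767]
3378 -31.379258931810572 31.739701617176884 18.428927002290763
```

View pics/w4.png

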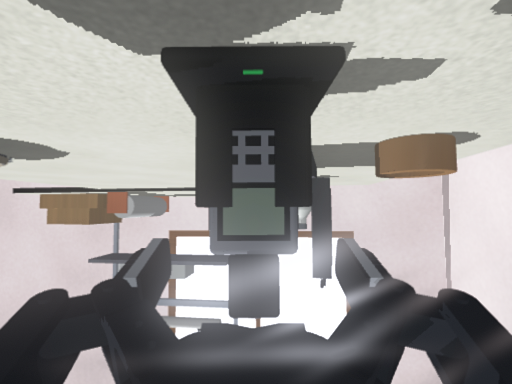

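View pics/s4.png

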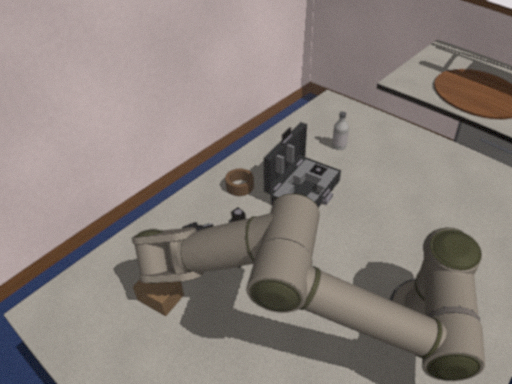

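The tester face is where I expected it, centred between the jaws. I'll approach and grip.

```bash
python3 -m crank '{"dp":[[0,0,-0.8],[-0.2,-1.4,0],[-0.2,-1.8,0],[-0.2,-1.8,0],[-0.2,-1.2,0],[-0.05,-0.6,0],[0,0,0]],"delta_rot":[[0,0,0],[0,0,0],[0,0,0],[0,0,0],[0,0,0],[0,0,0],[0,0,0]],"claw":[0,0,0,0,0,0,0]}'
python3 - <<'E'
from h import *
s=sense();print(s['joints'].round(3), s['eef_pos'])
im,d=capture('wrist'); save(im,'w5.png')
E
```

```text
time_s: 8.95
eef_pos: [580.8, 159.3, 108.0]
ee_rot: [0.382, 0.615, 0.541, -0.427]
force: [0.1, 0.8, -0.7]
grip_width: 1.001
[ 0.417  1.065  0.987 -0.992  1.842  0.667] [580.78848635 159.31255272 108.01245143]
```

View pics/w5.png

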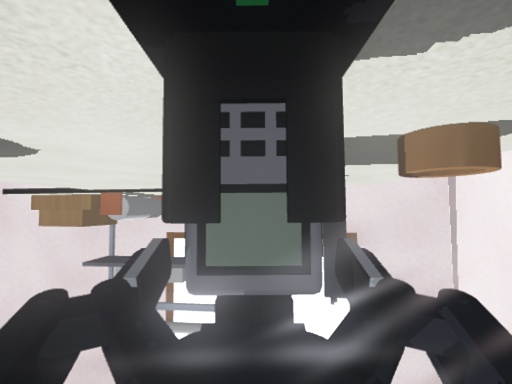

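```bash
python3 -m crank '{"dp":[[0,0,0],[0,0,0],[0,0,0],[0,0,0],[0,0,0],[0,0,0],[0,0,0],[0,0,0]],"delta_rot":[[0,0,0],[0,0,0],[0,0,0],[0,0,0],[0,0,0],[0,0,0],[0,0,0],[0,0,0]],"claw":[255,255,255,255,255,255,255,255]}' 70
python3 - <<'E'
from h import *
s=sense();print(s['joints'].round(3), s['eef_pos'],s['force'],s['wrist_torque'],s['grip_width'])
im,d=capture('wrist'); save(im,'w6.png')
E
```

```text
time_s: 9.8
eef_pos: [580.6, 159.8, 107.4]
ee_rot: [0.382, 0.615, 0.542, -0.428]
force: [1.5, 4.7, 1.4]
grip_width: 0.717
[ 0.418  1.066  0.986 -0.992  1.842  0.667] [580.60321603 159.8129718  107.42318784] [1.52291953 4.70529024 1.43452264] [ 0.55137278 -0.04117946 -0.01163557] 0.7167773508603308
```

View pics/w6.png

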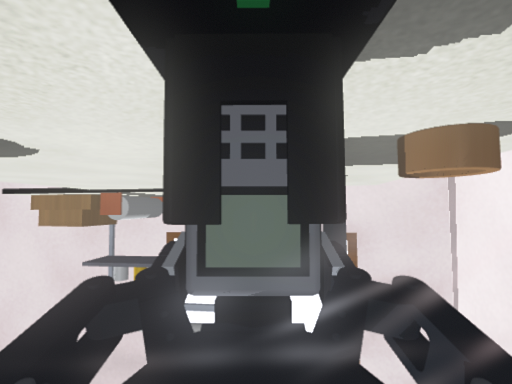

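The grip is on the body (opening about 61 mm). Lifting straight up.

```bash
python3 -m crank '{"dp":[[0,0,0.5],[0,0,1],[0,0,1.5],[0,0,1.5],[0,0,1.5],[0,0,1.5],[0,0,1.5],[0,0,1.5],[0,0,1],[0,0,0.5]],"delta_rot":[[0,0,0],[0,0,0],[0,0,0],[0,0,0],[0,0,0],[0,0,0],[0,0,0],[0,0,0],[0,0,0],[0,0,0]],"claw":[255,255,255,255,255,255,255,255,255,255]}'
python3 - <<'E'
from h import *
s=sense();print(s['joints'].round(3), s['eef_pos'],s['force'],s['wrist_torque'],s['grip_width'])
im,d=capture('wrist'); save(im,'w7.png')
E
```

```text
time_s: 10.85
eef_pos: [580.6, 159.7, 228.5]
ee_rot: [0.382, 0.615, 0.541, -0.427]
force: [0.5, -0.3, -3.1]
grip_width: 0.715
[ 0.418  0.918  0.944 -1.046  1.941  0.497] [580.63607201 159.69639779 228.53688708] [ 0.52669249 -0.28914226 -3.07990429] [ 0.90360955 -0.10766793 -0.02125687] 0.7151956169253659
```

View pics/w7.png

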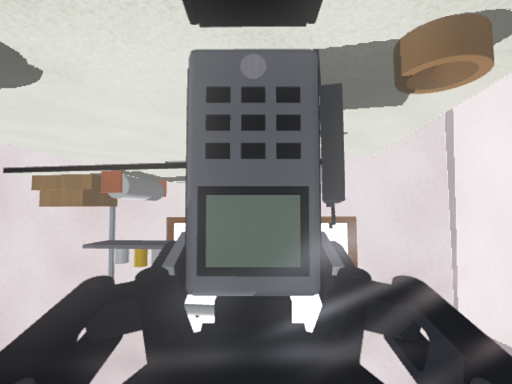

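The tester is held firmly and fully clear of the cup. I'll measure its pose in the hand.

Run:
```python
from h import *
s=sense(); im,d=capture('wrist'); P=cloud('wrist',d,s)
q=P[60:285,195:312].reshape(-1,3); q=q[np.isfinite(q).all(1)]
c=np.median(q,axis=0); q=q[np.linalg.norm(q-c,axis=1)<90]
for _ in range(3):
    c=q.mean(0); n=np.linalg.svd(q-c,full_matrices=False)[2][2]; q=q[abs((q-c)@n)<2]
n*=np.sign(n[1]); print('normal',n.round(4),len(q))
v,u=np.mgrid[0:384,0:512]; m=(v>40)&(v<300)&(abs((P-c)@n)<2.5)
pts=P[m]; e1=np.cross([0,0,1],n); e1/=np.linalg.norm(e1); e2=np.cross(n,e1)
uv=np.c_[(pts-c)@e1,(pts-c)@e2].astype(np.float32); uv=uv[(abs(uv[:,0])<45)]
r=cv2.minAreaRect(uv); print(r)
cen=c+e1*r[0][0]+e2*r[0][1]; print('face centre',cen, 'origin',cen-18*n, 'e2',e2.round(4))
q4=s['ee_rot'];M=R.from_quat([q4[1],q4[2],q4[3],q4[0]]).as_matrix()
print('in tool',(M.T@(cen-18*n-s['eef_pos'])).round(1),'n',(M.T@n).round(4),'e2',(M.T@e2).round(4))
```

```text
normal [ 1.204e-01  9.927e-01 -2.000e-04] 25948
((0.031459808349609375, -0.5794792175292969), (115.37255859375, 88.61481475830078), 89.54702758789062)
face centre [584.47474592 192.39118261 192.3396807 ] origin [582.30741259 174.52214086 192.34330293] e2 [0.e+00 2.e-04 1.e+00]
in tool [39.3 -0.4 -1.5] n [ 0.3437 -0.002  -0.9391] e2 [-0.939   0.0074 -0.3437]
```

It hangs exactly vertical in the hand (normal has no z component). Next I'll carry it to free bench in front and turn it by +90° about w, so the screen faces up.

```bash
python3 -m crank '{"dp":[[-1.5,-1,0],[-1.6,-1.1,0],[-1.6,-1.1,0],[-1.6,-1.1,0],[-1.6,-1.1,0],[-1.6,-1.1,0],[-1.6,-1.1,-1],[-1.6,-1.1,-2],[-1.6,-1.1,-2],[-1.6,-1.1,-2]],"delta_rot":[[8.12,-0.98,0],[8.12,-0.98,0],[8.12,-0.98,0],[8.12,-0.98,0],[8.12,-0.98,0],[8.12,-0.98,0],[8.12,-0.98,0],[8.12,-0.98,0],[8.12,-0.98,0],[8.12,-0.98,0]],"claw":[255,255,255,255,255,255,255,255,255,255]}'
python3 -m crank '{"dp":[[0,0,-1],[0,0,-2],[0,0,-2],[0,0,0]],"delta_rot":[[8.12,-0.98,0],[0,0,0],[0,0,0],[0,0,0]],"claw":[255,255,255,255]}'
cat > tp.py <<'E'
from h import *
s=sense();print(s['joints'].round(3), s['eef_pos'],s['force'])
q4=s['ee_rot'];M=R.from_quat([q4[1],q4[2],q4[3],q4[0]]).as_matrix()
print('tester origin',s['eef_pos']+M@[39.3,-.4,-1.5],'n',M@[.3437,-.002,-.9391],'axis',M@[-.939,.0074,-.3437],'jaw',M[:,1])
im,d=capture('side'); 
import sys
save(cv2.resize(im[120:350,100:440],None,fx=2.2,fy=2.2),sys.argv[1])
E
python3 tp.py s8.png
```

```text
time_s: 11.95
eef_pos: [420.7, 50.4, 156.9]
ee_rot: [-0.069, 0.746, 0.657, 0.079]
force: [-0.1, -0.9, -3.7]
grip_width: 0.714
time_s: 12.35
eef_pos: [419.9, 50.7, 105.3]
ee_rot: [-0.118, 0.739, 0.65, 0.128]
force: [1.1, 0.5, -2.7]
grip_width: 0.714
[-0.374  0.257  1.995  0.397  1.023 -0.478] [419.86888445  50.74650806 105.31784376] [ 1.09464437  0.50383374 -2.73916161]
tester origin [424.17346186  86.8969693  120.20121588] n [6.19829736e-03 1.87458785e-04 1.00000202e+00] axis [-1.18488722e-01 -9.92907342e-01  9.40125634e-04] jaw [ 0.99201689 -0.12584301 -0.00812521]
```

View pics/s8.png

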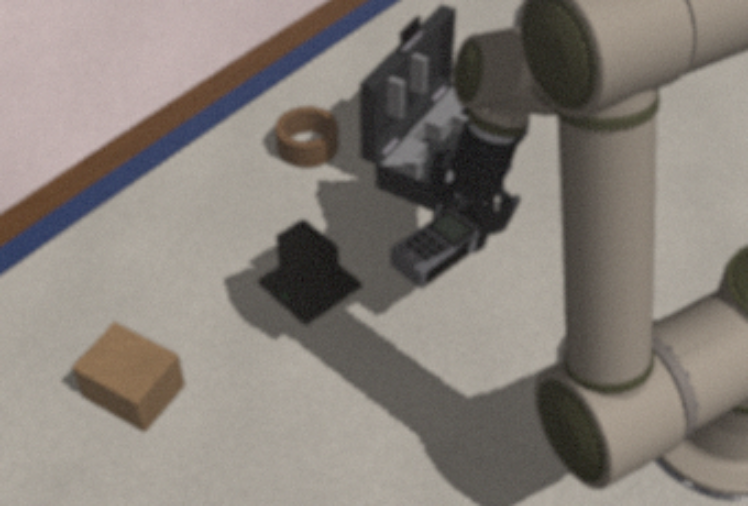

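It's flat with the screen up and the origin at z=120. I'll lower it about 100 mm, slowly at the end.

```bash
python3 -m crank '{"dp":[[0,0,-2],[0,0,-3],[0,0,-3],[0,0,-1.2],[0,0,-0.5],[0,0,-0.2],[0,0,-0.1],[0,0,0]],"delta_rot":[[0,0,0],[0,0,0],[0,0,0],[0,0,0],[0,0,0],[0,0,0],[0,0,0],[0,0,0]],"claw":[255,255,255,255,255,255,255,255]}'; python3 tp.py s9.png
```

```text
time_s: 13.2
eef_pos: [422.1, 50.5, 8.0]
ee_rot: [-0.115, 0.739, 0.651, 0.13]
force: [-0.1, -0.1, -2.6]
grip_width: 0.714
[-0.373  0.464  2.056  0.494  0.775 -0.63 ] [422.05654933  50.53701612   8.02639302] [-0.10066903 -0.11314184 -2.62841838]
tester origin [426.24907663  86.71256699  22.88076053] n [-8.47632636e-04  1.81781447e-03  1.00001924e+00] axis [-0.11829797 -0.99292903  0.00172422] jaw [ 9.92074142e-01 -1.25650432e-01 -9.30658503e-04]
```

View pics/s9.png

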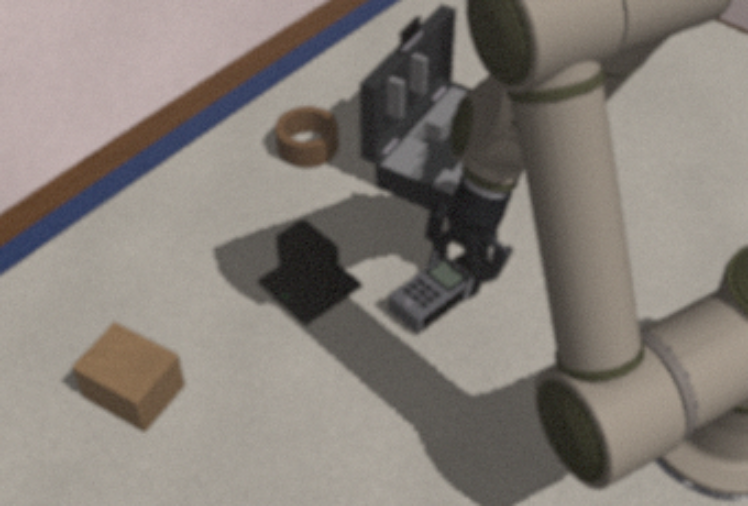

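About 5 mm is left. I'll lower it gently until contact.

```bash
python3 -m crank '{"dp":[[0,0,-0.2],[0,0,-0.15],[0,0,-0.1],[0,0,-0.1],[0,0,0]],"delta_rot":[[0,0,0],[0,0,0],[0,0,0],[0,0,0],[0,0,0]],"claw":[255,255,255,255,255]}'
```

```text
time_s: 13.75
eef_pos: [421.7, 50.7, 3.6]
ee_rot: [-0.116, 0.739, 0.651, 0.13]
force: [-13.5, -6.1, 34.5]
grip_width: 0.715
```

```bash
python3 -m crank '{"dp":[[0,0,0.08],[0,0,0.02],[0,0,0]],"delta_rot":[[0,0,0],[0,0,0],[0,0,0]],"claw":[255,255,255]}'
```

```text
time_s: 14.05
eef_pos: [421.7, 50.7, 3.6]
ee_rot: [-0.116, 0.739, 0.651, 0.13]
force: [-6.3, -3.6, 14.1]
grip_width: 0.716
```

```bash
python3 -m crank '{"dp":[[0,0,0],[0,0,0],[0,0,0],[0,0,0],[0,0,1],[0,0,3],[0,0,4],[0,0,4],[0,0,3]],"delta_rot":[[0,0,0],[0,0,0],[0,0,0],[0,0,0],[0,0,0],[0,0,0],[-6.62,0.8,0],[-6.62,0.8,0],[-6.62,0.8,0]],"claw":[0,0,0,0,0,0,0,0,0]}'
python3 -m crank '{"dp":[[0,-1,3],[0,-1,3],[0,-1,0],[0,0,0]],"delta_rot":[[0,0,0],[0,0,0],[0,0,0],[0,0,0]],"claw":[0,0,0,0]}'
python3 - <<'E'
from h import *
s=sense();print(s['joints'].round(3), s['eef_pos'])
q4=s['ee_rot'];M=R.from_quat([q4[1],q4[2],q4[3],q4[0]]).as_matrix();print(M.round(3))
im,d=capture('wrist'); save(im,'w10.png');P=cloud('wrist',d,s); np.savez('/tmp/w10.npz',im=im,d=d,P=P)
pts=P.reshape(-1,3);pts=pts[np.isfinite(pts).all(1)]
n=pts[(abs(pts[:,0]-425)<70)&(abs(pts[:,1]-80)<110)]
q=n[(n[:,2]>34)&(n[:,2]<39)];print(len(q),cv2.minAreaRect(q[:,:2].astype(np.float32)),np.median(q[:,2]))
q=n[(n[:,2]>30)&(n[:,2]<34)];print(len(q),cv2.minAreaRect(q[:,:2].astype(np.float32)))
E
```

```text
time_s: 14.95
eef_pos: [422.0, 50.1, 156.4]
ee_rot: [0.004, 0.751, 0.66, -0.001]
force: [-0.2, -1.3, -0.6]
grip_width: 1.003
time_s: 15.35
eef_pos: [421.4, 19.9, 213.2]
ee_rot: [0.0, 0.751, 0.66, 0.0]
force: [-0.6, 0.5, 0.3]
grip_width: 0.999
[-0.232  0.1    1.812 -0.     1.23  -0.104] [421.39005301  19.93737733 213.19778611]
[[ 0.128  0.992  0.001]
 [ 0.992 -0.128 -0.   ]
 [-0.     0.001 -1.   ]]
5746 ((422.5206604003906, 66.80778503417969), (156.2753143310547, 60.523284912109375), 82.74649810791016) 35.9380278982112
1381 ((422.45989990234375, 65.9156494140625), (159.06187438964844, 63.194602966308594), 82.76919555664062)
```

View pics/w10.png

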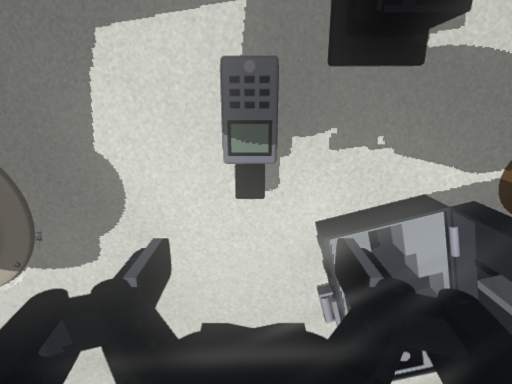

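The tester lies flat at about (425.4, 87.4), aligned with the tool to 0.1°. I'll regrasp at mid-body, which matches the finger recesses.

```bash
python3 -m crank '{"dp":[[0.1,2,-2],[0.1,2.5,-3],[0.2,2.25,-4],[0,0,-4],[0,0,-4],[0,0,-2.5],[0,0,-1.2],[0,0,-0.5],[0,0,0],[0,0,0]],"delta_rot":[[0,0,0],[0,0,0],[0,0,0],[0,0,0],[0,0,0],[0,0,0],[0,0,0],[0,0,0],[0,0,0],[0,0,0]],"claw":[0,0,0,0,0,0,0,0,0,0]}'
python3 -m crank '{"dp":[[0,0,0],[0,0,0],[0,0,0],[0,0,0],[0,0,0],[0,0,0],[0,0,0]],"delta_rot":[[0,0,0],[0,0,0],[0,0,0],[0,0,0],[0,0,0],[0,0,0],[0,0,0]],"claw":[255,255,255,255,255,255,255]}' 60
python3 - <<'E'
from h import *
s=sense();print(s['joints'].round(3), s['eef_pos'])
im,d=capture('wrist'); save(im,'w11.png')
E
```

```text
time_s: 16.4
eef_pos: [425.7, 88.3, 1.2]
ee_rot: [-0.0, 0.75, 0.661, 0.0]
force: [0.4, 0.0, -0.0]
grip_width: 1.001
time_s: 17.1
eef_pos: [426.0, 88.2, 1.7]
ee_rot: [0.0, 0.75, 0.661, 0.0]
force: [-1.7, -0.4, 8.6]
grip_width: 0.719
[-6.700e-02  4.750e-01  1.991e+00  1.000e-03  6.740e-01  5.900e-02] [425.971575    88.18169252   1.68755023]
```

View pics/w11.png

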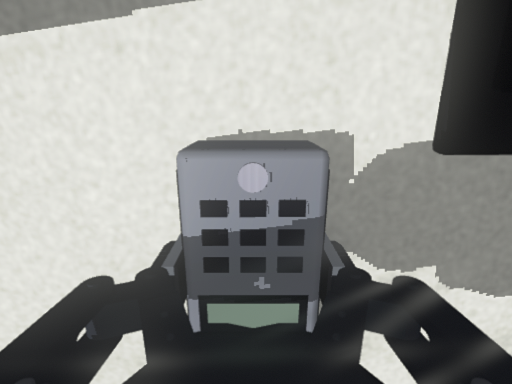

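Regrasped. Now I'll lift it and turn it -164.8° about z while carrying it over the pocket; the head sweeps on the robot side, away from the lid.

```bash
python3 -m crank '{"dp":[[0,0,1],[0,0,3],[0,0,4],[0,0,4],[0.5,-1,3],[0.8,-1.3,0],[0.8,-1.3,0],[0.8,-1.3,0],[0.8,-1.3,0],[0.8,-1.3,0]],"delta_rot":[[0,0,0],[0,0,0],[0,0,0],[0,0,-8.2],[0,0,-8.2],[0,0,-8.2],[0,0,-8.2],[0,0,-8.2],[0,0,-8.2],[0,0,-8.2]],"claw":[255,255,255,255,255,255,255,255,255,255]}'
python3 -m crank '{"dp":[[0.8,-1.3,0],[0.8,-1.3,0],[0.8,-1.3,0],[0.8,-1.3,0],[0.8,-1.5,0],[0.8,-1.5,0],[0.9,-1.5,0],[0.9,-1.5,0],[0.9,-1.5,0],[0.9,-1.5,0]],"delta_rot":[[0,0,-8.2],[0,0,-8.2],[0,0,-8.2],[0,0,-8.2],[0,0,-8.2],[0,0,-8.2],[0,0,-8.2],[0,0,-8.2],[0,0,-8.2],[0,0,-8.2]],"claw":[255,255,255,255,255,255,255,255,255,255]}'
python3 -c "
from h import *
s=sense();print(s['joints'].round(3))"
```

```text
time_s: 18.15
eef_pos: [470.4, 12.7, 151.3]
ee_rot: [-0.0, 0.976, 0.216, 0.0]
force: [1.1, -0.1, -3.8]
grip_width: 0.714
time_s: 19.15
eef_pos: [554.5, -129.3, 151.2]
ee_rot: [-0.0, 0.879, -0.477, -0.0]
force: [0.0, -0.5, -3.0]
grip_width: 0.722
[-0.435  0.48   1.471  0.     1.19   2.131]
```

```bash
python3 -m crank '{"dp":[[1,-1.5,0],[1,-1.4,0],[1.04,-1.38,0],[0,0,0],[0,0,0]],"delta_rot":[[0,0,-8.32],[0,0,-8.32],[0,0,-8.32],[0,0,0],[0,0,0]],"claw":[255,255,255,255,255]}'
cat > hov.py <<'E'
from h import *
import sys
s=sense();print(s['joints'].round(3), s['eef_pos'],s['force'])
q4=s['ee_rot'];M=R.from_quat([q4[1],q4[2],q4[3],q4[0]]).as_matrix();print('tool x ang',np.degrees(np.arctan2(M[1,0],M[0,0])),M[2].round(4))
im,d=capture('wrist');P=cloud('wrist',d,s)
x,y,t=584.8,-171.3,.1407
u=np.array([np.cos(t),np.sin(t)]);v=np.array([-np.sin(t),np.cos(t)])
W=lambda a,b,z:[*(np.array([x,y])+a*u+b*v),z]
o=im.copy()
for poly,z in(([(-33.5,-60.5),(33.5,-60.5),(33.5,60.5),(20.5,60.5),(20.5,107),(-20.5,107),(-20.5,60.5),(-33.5,60.5)],44),([(-63.5,-24),(63.5,-24),(63.5,24),(-63.5,24)],44),([(-75,-135),(75,-135),(75,115),(-75,115)],50)):
    cv2.polylines(o,[proj('wrist',[W(a,b,z) for a,b in poly],s).round().astype(int)],True,(255,0,0),1)
save(o,sys.argv[1])
p=P.reshape(-1,3);p=p[np.isfinite(p).all(1)]
tz=s['eef_pos'][2]
q=p[(np.linalg.norm(p[:,:2]-s['eef_pos'][:2],axis=1)<75)&(p[:,2]>tz+8)&(p[:,2]<tz+50)]
r=q[:,:2]-s['eef_pos'][:2]; a=r@u;b=r@v
top=(q[:,2]>tz+28)&(q[:,2]<tz+42)&(b<-15)
print('top z-tcp',np.median(q[top,2])-tz,'a',np.percentile(a[top],[1,99]),'foot b',b[top].min())
A=np.c_[a[top],b[top],np.ones(top.sum())];print('plane',np.linalg.lstsq(A,q[top,2],rcond=None)[0].round(4))
E
python3 hov.py w12.png
```

```text
time_s: 19.65
eef_pos: [584.5, -171.3, 150.8]
ee_rot: [0.0, 0.758, -0.653, -0.0]
force: [0.4, 0.3, -2.8]
grip_width: 0.717
[-0.477  0.564  1.337  0.     1.24   2.516] [ 584.48035545 -171.30794996  150.80230463] [ 0.4196094   0.28339507 -2.79841544]
tool x ang -81.48021816737898 [-4.e-04  4.e-04 -1.e+00]
top z-tcp 33.97158136516438 a [-30.68614912  29.74920261] foot b -57.54810101657253
plane [-3.000000e-04  3.210000e-02  1.859065e+02]
```

View pics/w12.png

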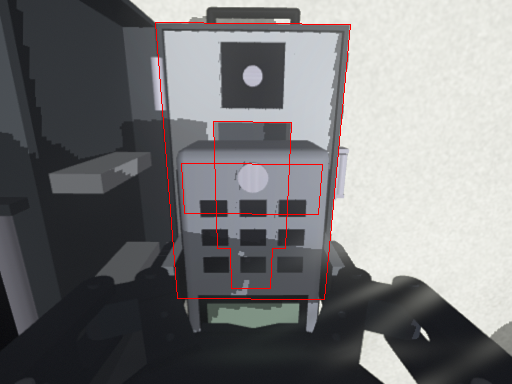

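Run:
```python
import numpy as np
P=np.load('/tmp/w10.npz')['P'].reshape(-1,3);P=P[np.isfinite(P).all(1)]
f=np.array([.126,.992]);w=np.array([.992,-.126]);r=P[:,:2]-[425.4,87.4];a=r@w;b=r@f
m=(abs(a)<27)&(b>-50)&(b<54)&(P[:,2]>30)&(P[:,2]<42)
print(np.linalg.lstsq(np.c_[a[m],b[m],np.ones(m.sum())],P[m,2],rcond=None)[0],m.sum())
m=(b>-50)&(b<150)&(abs(a)>45)&(abs(a)<60)&(abs(P[:,2])<6)
print(np.linalg.lstsq(np.c_[a[m],b[m],np.ones(m.sum())],P[m,2],rcond=None)[0],m.sum())
```

```text
[-6.78871086e-04 -5.56923939e-03  3.61190165e+01] 4827
[-5.97089542e-04 -5.27853530e-06 -3.29660413e-01] 3873
```

The overlay matches the real pocket edges, but the tester hangs about 1.8° foot-low. I'll trim the pitch, yaw and offset, then re-measure on the way down.

```bash
python3 -m crank '{"dp":[[0.09,-0.04,-2],[0,0,-2.5],[0,0,-2],[0,0,0],[0,0,0]],"delta_rot":[[-1.82,-0.26,0],[0,0,-0.46],[0,0,0],[0,0,0],[0,0,0]],"claw":[255,255,255,255,255]}'
python3 hov.py w13.png
```

```text
time_s: 20.2
eef_pos: [585.9, -171.7, 86.6]
ee_rot: [0.011, 0.755, -0.656, 0.012]
force: [0.7, -0.7, -1.7]
grip_width: 0.715
[-0.465  0.63   1.409 -0.03   1.084  2.55 ] [ 585.8915582  -171.68533785   86.64093195] [ 0.67405957 -0.66800006 -1.71805753]
tool x ang -81.99457067192765 [ 3.250e-02 -4.000e-04 -9.995e-01]
top z-tcp 35.21285811481678 a [-30.91948811  29.38391324] foot b -56.386454294622766
plane [1.000000e-03 4.700000e-03 1.219243e+02]
```

View pics/w13.png

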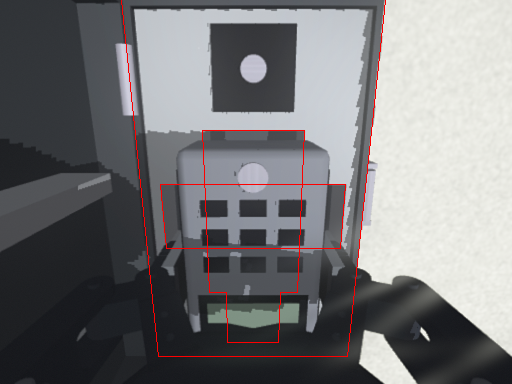

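```bash
python3 -m crank '{"dp":[[-0.02,-0.05,-1.5],[0,0,-1.5],[0,0,-0.7],[0,0,0],[0,0,0]],"delta_rot":[[0,0,0],[0,0,0],[0,0,0],[0,0,0],[0,0,0]],"claw":[255,255,255,255,255]}'
python3 hov.py w14.png
```

```text
time_s: 20.75
eef_pos: [585.9, -172.6, 49.3]
ee_rot: [0.01, 0.754, -0.656, 0.013]
force: [0.2, -0.7, -2.9]
grip_width: 0.715
[-0.467  0.679  1.434 -0.031  1.01   2.553] [ 585.90435915 -172.63583303   49.281511  ] [ 0.19844253 -0.73393341 -2.8813232 ]
tool x ang -82.06911149490635 [ 3.270e-02 -7.000e-04 -9.995e-01]
top z-tcp 35.217554088323 a [-31.0016592   29.32237335] foot b -56.371102576953646
plane [1.20000e-03 5.40000e-03 8.45994e+01]
```

View pics/w14.png

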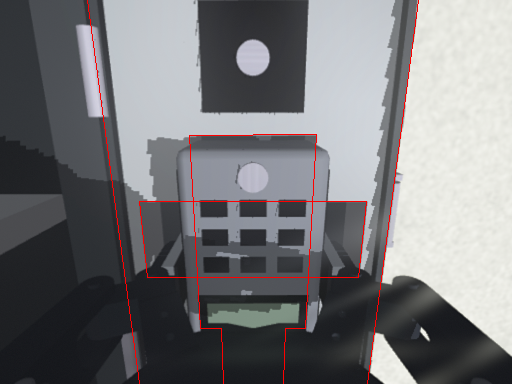

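It's aligned (tester centred at column 253.5, pocket at 253). Inserting slowly.

```bash
python3 -m crank '{"dp":[[0,0,-0.4],[0,0,-0.4],[0,0,-0.4],[0,0,0]],"delta_rot":[[0,0,0],[0,0,0],[0,0,0],[0,0,0]],"claw":[255,255,255,255]}'; python3 -m crank '{"dp":[[0,0,-0.4],[0,0,-0.4],[0,0,-0.4],[0,0,0]],"delta_rot":[[0,0,0],[0,0,0],[0,0,0],[0,0,0]],"claw":[255,255,255,255]}'
```

```text
time_s: 21.2
eef_pos: [585.3, -172.4, 36.0]
ee_rot: [0.011, 0.754, -0.656, 0.012]
force: [-0.6, -0.1, -3.8]
grip_width: 0.714
time_s: 21.6
eef_pos: [585.3, -172.4, 24.0]
ee_rot: [0.011, 0.754, -0.656, 0.012]
force: [0.7, 0.1, -2.4]
grip_width: 0.718
```

No contact forces so far; continuing to the floor.

```bash
python3 -m crank '{"dp":[[0,0,-0.4],[0,0,-0.4],[0,0,-0.2],[0,0,0]],"delta_rot":[[0,0,0],[0,0,0],[0,0,0],[0,0,0]],"claw":[255,255,255,255]}'; python3 -m crank '{"dp":[[0,0,-0.1],[0,0,-0.1],[0,0,0]],"delta_rot":[[0,0,0],[0,0,0],[0,0,0]],"claw":[255,255,255]}';python3 -m crank '{"dp":[[0,0,-0.08],[0,0,0]],"delta_rot":[[0,0,0],[0,0,0]],"claw":[255,255]}'
```

```text
time_s: 22.0
eef_pos: [585.4, -172.4, 14.4]
ee_rot: [0.011, 0.754, -0.656, 0.012]
force: [0.3, -0.3, -2.2]
grip_width: 0.718
time_s: 22.3
eef_pos: [585.8, -172.7, 13.4]
ee_rot: [0.011, 0.754, -0.656, 0.013]
force: [-0.6, 0.0, 2.9]
grip_width: 0.719
time_s: 22.5
eef_pos: [585.8, -172.8, 13.1]
ee_rot: [0.011, 0.754, -0.656, 0.013]
force: [-3.8, -0.8, 9.1]
grip_width: 0.714
```

```bash
python3 hov.py w15.png
```

```text
[-0.467  0.73   1.452 -0.033  0.941  2.555] [ 585.84050886 -172.79910333   13.11892971] [-3.75977587 -0.81973567  9.08378093]
tool x ang -82.06805772240659 [ 3.290e-02 -6.000e-04 -9.995e-01]
top z-tcp 31.40942534909547 a [-68.5361314   69.62785072] foot b -74.97875263772053
plane [-1.40000e-03  4.55000e-02  4.75552e+01]
```

View pics/w15.png

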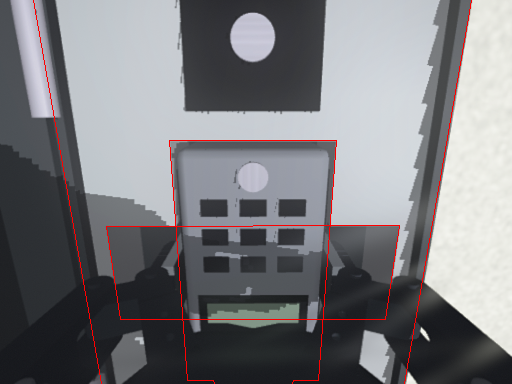

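```bash
cat > top.py <<'E'
from h import *
s=sense();im,d=capture('wrist');P=cloud('wrist',d,s).reshape(-1,3);P=P[np.isfinite(P).all(1)]
t=.1407;u=np.array([np.cos(t),np.sin(t)]);v=np.array([-np.sin(t),np.cos(t)])
r=P[:,:2]-[584.8,-171.3];a=r@u;b=r@v
m=(abs(a)<27)&(b>-53)&(b<-10)&(P[:,2]>38)&(P[:,2]<56)
print('tester',np.linalg.lstsq(np.c_[a[m],b[m],np.ones(m.sum())],P[m,2],rcond=None)[0].round(4),m.sum())
m=(abs(a)<60)&(b>-110)&(b<-67)&(P[:,2]>38)&(P[:,2]<50)
print('insert z',np.median(P[m,2]))
E
python3 top.py
```

```text
tester [ 5.00000e-04 -2.26000e-02  4.74993e+01] 12879
insert z 44.26383313105726
```

```bash
python3 -m crank '{"dp":[[0,0,-0.03],[0,0,-0.03],[0,0,0]],"delta_rot":[[0.64,0.09,0],[0.64,0.09,0],[0,0,0]],"claw":[255,255,255]}'; python3 top.py
```

```text
time_s: 22.9
eef_pos: [585.8, -172.8, 11.9]
ee_rot: [0.003, 0.754, -0.657, 0.004]
force: [-1.8, -0.8, 7.1]
grip_width: 0.715
tester [3.00000e-04 3.00000e-04 4.63484e+01] 12816
insert z 44.250902408278904
```

It's seated level: the top is 46.35 against the insert at 44.25 (+2.1 mm, expected +2). Releasing.

```bash
python3 -m crank '{"dp":[[0,0,0],[0,0,0],[0,0,0],[0,0,0]],"delta_rot":[[0,0,0],[0,0,0],[0,0,0],[0,0,0]],"claw":[35,35,35,35]}'; python3 top.py
python3 -m crank '{"dp":[[0,0,0.3],[0,0,1],[0,0,2],[0,0,3],[0,0,3],[0,0,0]],"delta_rot":[[0,0,0],[0,0,0],[0,0,0],[0,0,0],[0,0,0],[0,0,0]],"claw":[35,35,35,35,35,35]}'; python3 top.py; python3 hov.py w16.png
```

```text
time_s: 23.35
eef_pos: [585.7, -172.5, 11.3]
ee_rot: [0.003, 0.754, -0.657, 0.004]
force: [-0.0, -0.4, 0.3]
grip_width: 0.863
tester [-1.00000e-03  3.80000e-03  4.62225e+01] 12939
insert z 44.26267726348394
time_s: 24.0
eef_pos: [587.6, -173.4, 109.5]
ee_rot: [0.002, 0.754, -0.656, 0.008]
force: [-0.2, -0.7, -0.7]
grip_width: 0.864
tester [-6.00000e-04  5.20000e-03  4.61895e+01] 4049
insert z 44.17667133992215
[-0.475  0.61   1.383 -0.009  1.138  2.532] [ 586.5854596  -172.98092904  107.01974167] [-0.68824105 -0.21770978 -0.8841668 ]
tool x ang -82.07304594948288 [ 0.0125 -0.004  -0.9999]
  return _methods._mean(a, axis=axis, dtype=dtype,
  ret = ret.dtype.type(ret / rcount)
Traceback (most recent call last):
  File "hov.py", line 18, in <module>
    print('top z-tcp',np.median(q[top,2])-tz,'a',np.percentile(a[top],[1,99]),'foot b',b[top].min())
                                                 ~~~~~~~~~~~~~^^^^^^^^^^^^^^^
IndexError: index -1 is out of bounds for axis 0 with size 0
```

View pics/w16.png

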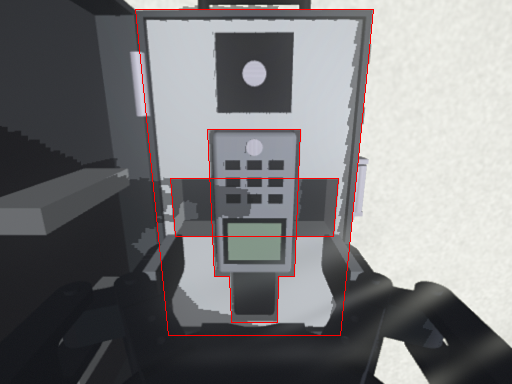

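The tester sits cleanly in its pocket, screen up and head in the narrow end. Now I'll work out the lid angle from the first wrist cloud.

Run:
```python
from h import *
D=np.load('/tmp/w1.npz'); s={'eef_pos':D['pos'],'ee_rot':D['rot']}
P=cloud('wrist',D['d'],s).reshape(-1,3);P=P[np.isfinite(P).all(1)]
t=.1407;u=np.array([np.cos(t),np.sin(t)]);v=np.array([-np.sin(t),np.cos(t)])
c=np.array([584.8,-171.3])-9.75*v; print('case',c)
r=P[:,:2]-c;a=r@u;b=r@v
for z0 in range(60,260,10):
    m=(abs(P[:,2]-z0)<5)&(abs(b)<130)&(a>50)&(a<140)
    if m.sum()>5: print(z0,m.sum(),np.percentile(a[m],[2,50,98]).round(1),np.percentile(b[m],[2,98]).round(0))
m=(abs(b)<130)&(a>50)&(P[:,2]>185)
for b0 in range(-120,130,20):
    k=m&(abs(b-b0)<10); 
    if k.sum()>3: print('b',b0,k.sum(),'z',np.percentile(P[k,2],[5,50,95]).round(),'a',np.percentile(a[k],[5,50,95]).round())
```

```text
case [ 586.16730326 -180.95365122]
60 201 [76.3 84.5 96.1] [-122.  121.]
70 43 [75.1 83.5 94.8] [-123.  122.]
80 40 [75.1 84.8 92.5] [-124.  122.]
90 47 [75.3 80.4 90.5] [-123.  122.]
100 60 [75.  81.5 89.4] [-124.  121.]
110 57 [75.1 78.9 87.6] [-125.  123.]
120 54 [75.2 78.4 86.3] [-124.  121.]
130 52 [75.2 77.4 85.7] [-123.  124.]
140 51 [75.1 77.2 83.7] [-123.  121.]
150 44 [75.1 76.5 81.1] [-125.  120.]
160 113 [75.1 78.1 81.4] [-123.  119.]
170 24 [74.9 75.9 79.2] [-125.  122.]
180 12 [74.9 75.4 77.1] [-125.  123.]
190 18 [74.8 75.2 76.4] [-125.  122.]
200 4663 [ 75.5  88.5 102.9] [-122.  119.]
210 326 [80.1 85.2 90. ] [-32.  30.]
220 25 [87.2 87.6 87.9] [-27.  26.]
230 30 [87.6 87.9 91.4] [-27.  26.]
240 504 [82.4 87.4 92.9] [-26.  25.]
b -120 390 z [198. 200. 201.] a [ 76.  89. 102.]
b -100 469 z [199. 200. 201.] a [ 76.  89. 102.]
b -80 465 z [199. 200. 201.] a [ 76.  89. 102.]
b -60 463 z [198. 200. 201.] a [ 76.  89. 102.]
b -40 449 z [199. 200. 207.] a [ 76.  89. 102.]
b -20 441 z [199. 209. 243.] a [ 77.  85. 102.]
b 0 462 z [199. 209. 243.] a [ 77.  85. 102.]
b 20 421 z [199. 208. 243.] a [ 77.  85. 102.]
b 40 422 z [198. 200. 201.] a [ 77.  90. 102.]
b 60 427 z [198. 200. 201.] a [ 77.  89. 102.]
b 80 419 z [198. 200. 201.] a [ 77.  90. 102.]
b 100 438 z [198. 200. 201.] a [ 76.  89. 102.]
b 120 300 z [198. 200. 201.] a [ 75.  89. 102.]
```

The lid is upright (outer face 103 mm behind the case centre, top at 200 mm), with the flap sticking up to 243 within ±27 mm of the middle. I'll close the gripper, go over the lid at b=+85 mm (clear of the flap), and come down behind it.

```bash
python3 -m crank '{"dp":[[0,0,3],[0,0,4.5],[0,0,4.5],[0,0,4.5],[0,0,4.5],[2,1,0],[2.5,2,0],[2.5,2.2,0],[2.2,2.2,0],[2,2,0]],"delta_rot":[[0,0,0],[0,0,0],[0,0,0],[0,0,0],[0,0,0],[0,0,0],[0,0,0],[0,0,0],[0,0,0],[0,0,0]],"claw":[255,255,255,255,255,255,255,255,255,255]}'
python3 -c "
from h import *
s=sense();print(s['joints'].round(3))
im,d=capture('wrist');save(im,'w17.png');im,d=capture('top');save(im[100:300,200:450],'t17.png')"
```

```text
time_s: 25.1
eef_pos: [698.4, -77.4, 312.7]
ee_rot: [0.004, 0.754, -0.656, 0.003]
force: [0.4, -1.2, 0.9]
grip_width: -0.001
[-0.273  0.74   0.627 -0.009  1.774  2.728]
```

View pics/w17.png

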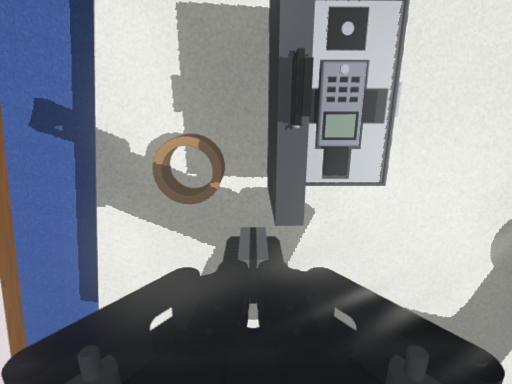

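The gripper is wide across the jaws, so I'll turn it +90° to put that width along the lid. This also suits the latch push and gets j6 away from its limit.

```bash
python3 -m crank '{"dp":[[0,0,0],[0,0,0],[0,0,0],[0,0,0],[0,0,0],[0,0,0],[0.1,0.5,0],[0,0.5,0],[0,0,0],[0,0,0]],"delta_rot":[[0,0,8.5],[0,0,8.5],[0,0,8.5],[0,0,8.5],[0,0,8.5],[0,0,8.5],[0,0,8.5],[0,0,8.5],[0,0,8.5],[0,0,8.5]],"claw":[255,255,255,255,255,255,255,255,255,255]}'
python3 -m crank '{"dp":[[0,0,-2],[0,0,-3],[0,0,-2],[0,0,0]],"delta_rot":[[0,0,5],[0,0,0],[0,0,0],[0,0,0]],"claw":[255,255,255,255]}'
cat > st.py <<'E'
from h import *
import sys
s=sense();t=.1407;u=np.array([np.cos(t),np.sin(t)]);v=np.array([-np.sin(t),np.cos(t)])
r=s['eef_pos'][:2]-[586.2,-181];print('a,b,z',(r@u).round(1),(r@v).round(1),s['eef_pos'][2].round(1),'F',s['force'].round(1),s['joints'].round(2),'yaw',np.degrees(2*np.arctan2(s['ee_rot'][2],s['ee_rot'][1])))
for c in sys.argv[2:]:
    im,d=capture(c); save(im if c=='wrist' else cv2.resize(im[110:270,210:400] if c=='side' else im[140:270,230:400],None,fx=3.5,fy=3.5,interpolation=cv2.INTER_CUBIC),sys.argv[1]+c+'.png')
E
python3 st.py a wrist side
```

```text
time_s: 26.2
eef_pos: [698.2, -69.0, 313.4]
ee_rot: [-0.0, 1.0, 0.028, 0.004]
force: [0.5, -1.1, 0.3]
grip_width: -0.002
time_s: 26.6
eef_pos: [697.2, -68.8, 240.4]
ee_rot: [-0.002, 0.998, 0.069, 0.001]
force: [0.1, -0.1, -0.8]
grip_width: -0.001
a,b,z 125.6 95.5 240.4 F [ 0.1 -0.1 -0.8] [-0.27  0.73  0.83  0.    1.58  1.17] yaw 7.888401977575115
```

View pics/awrist.png

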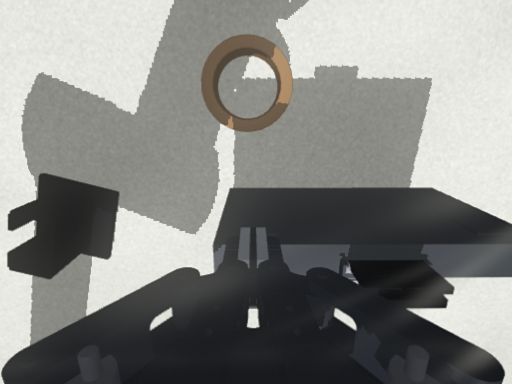

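View pics/aside.png

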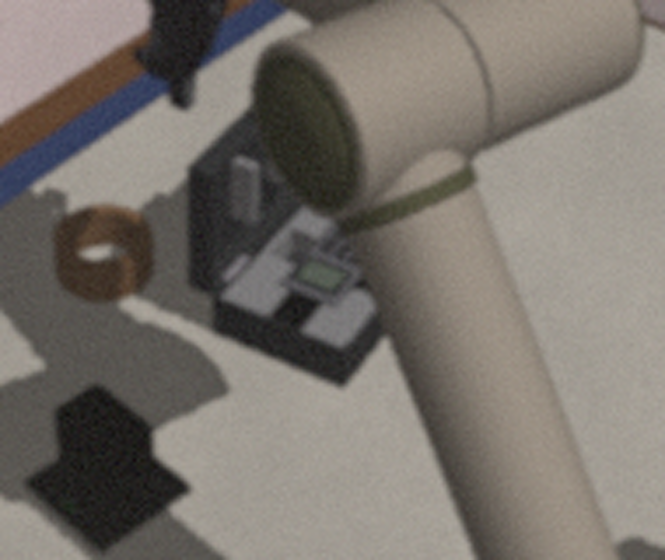

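```bash
python3 -m crank '{"dp":[[0,0,-3],[0,0,-3],[0,0,0],[-0.6,-0.08,0],[-0.6,-0.08,0],[-1.7,-0.24,0.14],[-1.7,-0.24,0.14],[0,0,0]],"delta_rot":[[0,0,0],[0,0,0],[0,0,0],[0,0,0],[0,0,0],[0,0,0],[0,0,0],[0,0,0]],"claw":[255,255,255,255,255,255,255,255]}'
python3 st.py b wrist side
```

```text
time_s: 27.5
eef_pos: [652.0, -75.4, 190.0]
ee_rot: [0.0, 0.998, 0.069, 0.006]
force: [-0.7, 0.7, -0.2]
grip_width: -0.001
a,b,z 80.0 95.4 190.0 F [-0.7  0.7 -0.2] [-0.29  0.63  1.12  0.    1.38  1.14] yaw 7.894400529559788
```

View pics/bwrist.png

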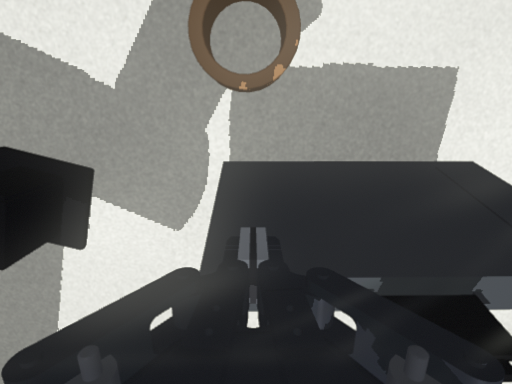

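View pics/bside.png

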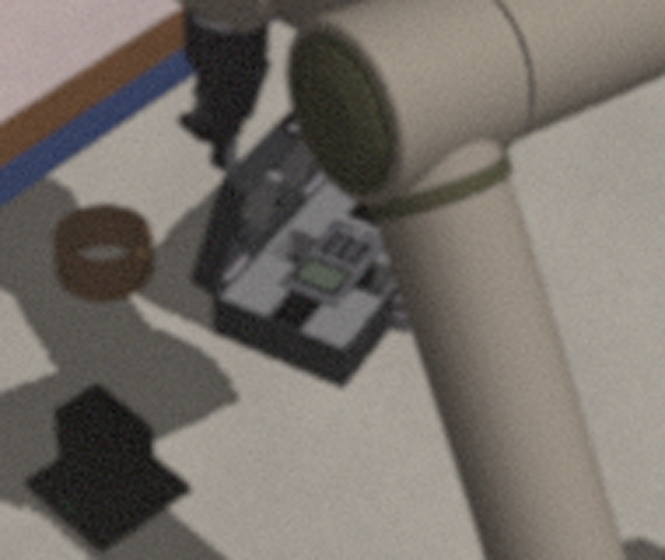

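The lid is tilting forward with the finger behind its edge. Continuing along the arc.

```bash
python3 -m crank '{"dp":[[-1.69,-0.24,-0.7],[-1.69,-0.24,-0.7],[-1.55,-0.22,-0.75],[-1.55,-0.22,-0.75],[0,0,0]],"delta_rot":[[0,0,0],[0,0,0],[0,0,0],[0,0,0],[0,0,0]],"claw":[255,255,255,255,255]}'
python3 st.py c wrist side
```

```text
time_s: 28.1
eef_pos: [587.3, -84.2, 158.0]
ee_rot: [-0.001, 0.998, 0.069, 0.004]
force: [0.4, 0.5, 0.4]
grip_width: -0.0
a,b,z 14.6 95.7 158.0 F [0.4 0.5 0.4] [-0.34  0.52  1.39  0.    1.22  1.09] yaw 7.902114117631639
```

View pics/cwrist.png

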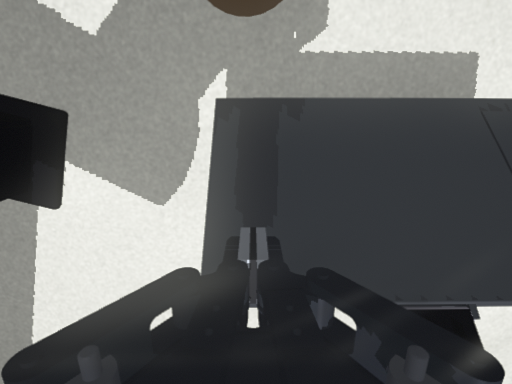

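View pics/cside.png

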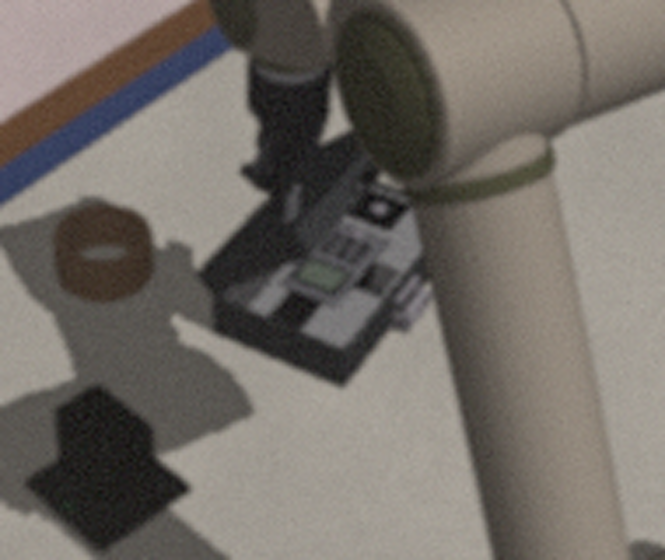

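```bash
python3 -m crank '{"dp":[[-1.31,-0.19,-1.0],[-1.31,-0.19,-1.13],[-0.98,-0.14,-1.43],[-0.98,-0.14,-1.43],[-0.57,-0.08,-1.2],[-0.57,-0.08,-1.2],[0,0,-0.3],[0,0,0]],"delta_rot":[[0,0,0],[0,0,0],[0,0,0],[0,0,0],[0,0,0],[0,0,0],[0,0,0],[0,0,0]],"claw":[255,255,255,255,255,255,255,255]}'
python3 st.py d wrist side
```

```text
time_s: 29.0
eef_pos: [531.4, -92.4, 81.4]
ee_rot: [-0.0, 0.998, 0.069, 0.005]
force: [0.4, -0.1, -0.5]
grip_width: -0.004
a,b,z -41.8 95.4 81.4 F [ 0.4 -0.1 -0.5] [-0.39  0.5   1.64  0.01  0.99  1.04] yaw 7.93299789555502
```

View pics/dwrist.png

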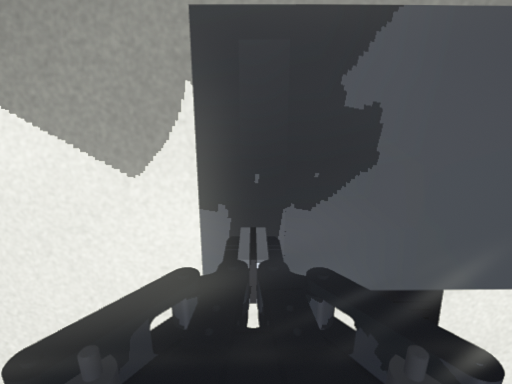

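View pics/dside.png

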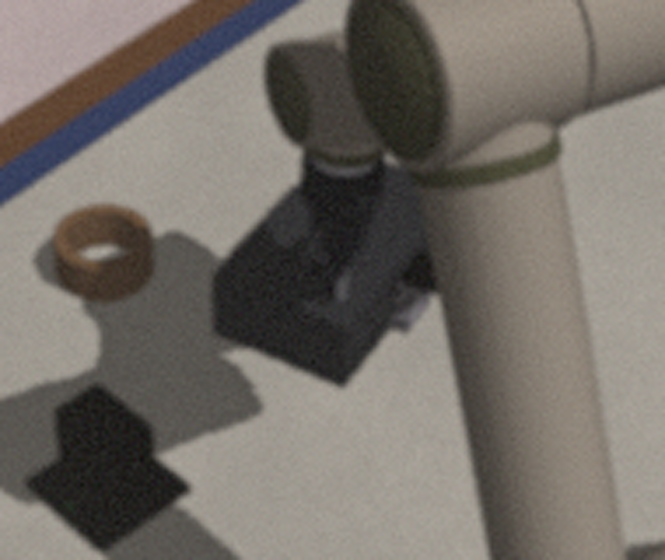

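Nearly shut; I'll press it down to the stop.

```bash
python3 -m crank '{"dp":[[0,0,-0.2],[0,0,-0.15],[0,0,-0.1],[0,0,0]],"delta_rot":[[0,0,0],[0,0,0],[0,0,0],[0,0,0]],"claw":[255,255,255,255]}'
```

```text
time_s: 29.5
eef_pos: [531.0, -92.5, 78.0]
ee_rot: [-0.0, 0.998, 0.069, 0.005]
force: [-3.5, 1.0, 10.1]
grip_width: -0.001
```

The lid is shut (10 N at z=78.0, the nominal top height). Now I'll move in front of the case, above the flap.

```bash
python3 -m crank '{"dp":[[0,0,2],[0,0,4],[-1,-2,2],[-1.4,-2.8,0],[-1.4,-2.8,0],[-1.4,-2.76,0],[0,0,0]],"delta_rot":[[0,0,0],[0,0,0],[0,0,0],[0,0,0],[0,0,0],[0,0,0],[0,0,0]],"claw":[255,255,255,255,255,255,255]}'
python3 st.py e wrist top
python3 - <<'E'
from h import *
s=sense();im,d=capture('wrist');P=cloud('wrist',d,s).reshape(-1,3);P=P[np.isfinite(P).all(1)]
t=.1407;u=np.array([np.cos(t),np.sin(t)]);v=np.array([-np.sin(t),np.cos(t)])
r=P[:,:2]-[586.2,-181];a=r@u;b=r@v
k=(abs(b)<120)&(a>-60)&(a<70)&(abs(P[:,2]-78)<15);print('lid plane',np.linalg.lstsq(np.c_[a[k],np.ones(k.sum())],P[k,2],rcond=None)[0],k.sum())
k=(abs(b)<24)&(a<-78)&(a>-125)&(P[:,2]>20)&(P[:,2]<90)
for a0 in range(-122,-76,4):
    m=k&(abs(a-a0)<2)
    if m.sum(): print(a0,m.sum(),np.percentile(P[m,2],[5,50,95]).round(1))
E
```

```text
time_s: 30.2
eef_pos: [477.6, -198.4, 156.9]
ee_rot: [-0.0, 0.998, 0.067, 0.005]
force: [0.3, 0.8, 0.3]
grip_width: -0.002
a,b,z -110.0 -2.0 156.9 F [0.3 0.8 0.3] [-0.62  0.36  1.63  0.01  1.14  0.81] yaw 7.725677504114447
lid plane [1.25005780e-04 7.79698728e+01] 45233
-118 87 [63.7 64.6 65.4]
-114 139 [63.4 64.6 65.5]
-110 221 [67.8 68.7 69.9]
-106 244 [67.6 68.5 69.6]
-102 267 [67.  68.5 69.8]
-98 269 [66.9 68.3 69.4]
-94 243 [66.6 67.6 68.7]
-90 268 [66.2 67.6 69. ]
-86 280 [66.2 67.2 68.2]
-82 283 [65.8 66.8 67.8]
-78 116 [65.5 66.5 67.7]
```

View pics/ewrist.png

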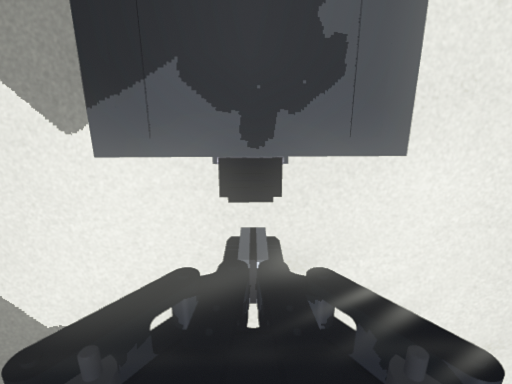

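View pics/etop.png

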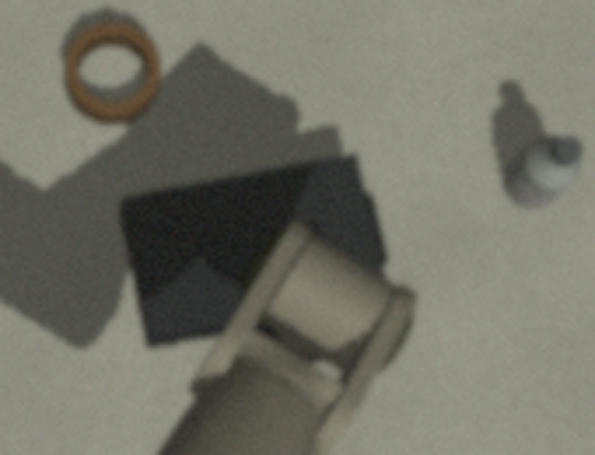

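The lid plane is flat at 77.97, so it is shut. The flap sticks straight out at z≈67. I'll push it down from above.

```bash
python3 -m crank '{"dp":[[0.8,0.1,-3],[0,0.2,-4],[0,0,-1],[0,0,-1],[0,0,-1],[0,0,-1],[0,0,0]],"delta_rot":[[0,0,0],[0,0,0],[0,0,0],[0,0,0],[0,0,0],[0,0,0],[0,0,0]],"claw":[255,255,255,255,255,255,255]}'
python3 st.py f wrist
```

```text
time_s: 31.05
eef_pos: [486.7, -193.0, 46.5]
ee_rot: [-0.0, 0.998, 0.069, 0.005]
force: [-0.3, -0.2, -0.6]
grip_width: -0.004
a,b,z -100.2 2.0 46.5 F [-0.3 -0.2 -0.6] [-0.6   0.53  1.71  0.01  0.89  0.82] yaw 7.917451700439263
```

View pics/fwrist.png

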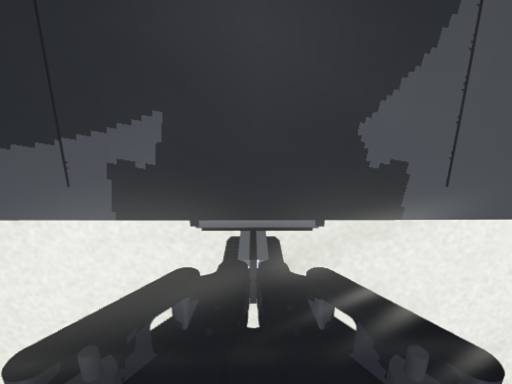

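The flap is folded down. I'll drop to push height and press it toward the case (+u).

```bash
python3 -m crank '{"dp":[[-0.6,-0.08,0],[0,0,-1],[0,0,-0.75],[0.3,0.04,0],[0.3,0.04,0],[0.3,0.04,0],[0,0,0]],"delta_rot":[[0,0,0],[0,0,0],[0,0,0],[0,0,0],[0,0,0],[0,0,0],[0,0,0]],"claw":[255,255,255,255,255,255,255]}'
python3 st.py g
python3 -m crank '{"dp":[[0.2,0.03,0],[0.2,0.03,0],[0,0,0]],"delta_rot":[[0,0,0],[0,0,0],[0,0,0]],"claw":[255,255,255]}'
python3 st.py g wrist
```

```text
time_s: 31.8
eef_pos: [488.6, -192.1, 28.4]
ee_rot: [-0.001, 0.998, 0.069, 0.003]
force: [-7.0, -0.7, -5.5]
grip_width: 0.002
a,b,z -98.2 2.7 28.4 F [-7.  -0.7 -5.5] [-0.6   0.56  1.72  0.01  0.86  0.83] yaw 7.96080755785919
time_s: 32.1
eef_pos: [489.9, -191.7, 27.9]
ee_rot: [-0.002, 0.998, 0.07, -0.0]
force: [-21.5, -7.1, -2.1]
grip_width: -0.003
a,b,z -96.8 2.9 27.9 F [-21.5  -7.1  -2.1] [-0.6   0.57  1.71  0.    0.87  0.83] yaw 7.995711569397765
```

The force rose to a hard stop (21 N) near the expected home position. I'll back off and check.

```bash
python3 -m crank '{"dp":[[-0.5,-0.07,0],[-2.5,-0.35,0],[-3,-0.4,3],[0,0,4],[0,0,3],[0,0,0]],"delta_rot":[[0,0,0],[0,0,0],[0,0,0],[0,0,0],[0,0,0],[0,0,0]],"claw":[255,255,255,255,255,255]}'
python3 st.py h wrist side
python3 - <<'E'
from h import *
s=sense();im,d=capture('wrist');P=cloud('wrist',d,s).reshape(-1,3);P=P[np.isfinite(P).all(1)]
t=.1407;u=np.array([np.cos(t),np.sin(t)]);v=np.array([-np.sin(t),np.cos(t)])
r=P[:,:2]-[586.2,-181];a=r@u;b=r@v
k=(abs(b)<120)&(a>-60)&(a<70)&(abs(P[:,2]-78)<15);print('lid',P[k,2].mean(),k.sum())
k=(abs(b)<24)&(a<-70)&(a>-125)&(P[:,2]>8)&(P[:,2]<90)
for z0 in range(10,80,5):
    m=k&(abs(P[:,2]-z0)<2.5)
    if m.sum(): print(z0,m.sum(),np.percentile(a[m],[2,50,98]).round(1))
E
```

```text
time_s: 32.75
eef_pos: [435.8, -201.6, 133.6]
ee_rot: [0.003, 0.998, 0.069, 0.009]
force: [-0.3, 0.3, -0.1]
grip_width: -0.004
a,b,z -151.8 0.7 133.6 F [-0.3  0.3 -0.1] [-0.68  0.31  1.77  0.01  1.04  0.75] yaw 7.926644678631138
lid 78.8466657049504 28213
15 9 [-93.7 -92.  -88.7]
20 83 [-93.5 -92.6 -76.5]
25 250 [-92.6 -90.  -88.3]
35 89 [-77.2 -76.4 -74.9]
40 136 [-77.2 -75.7 -74.9]
50 38 [-87.1 -87.1 -87. ]
55 62 [-74.9 -74.8 -74.8]
60 70 [-86.8 -85.4 -74.9]
65 758 [-86.1 -82.  -78.5]
70 70 [-74.8 -74.7 -74.7]
75 17 [-74.4 -71.9 -70.6]
```

View pics/hwrist.png

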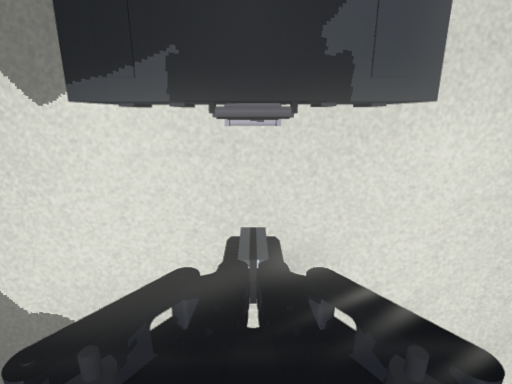

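View pics/hside.png

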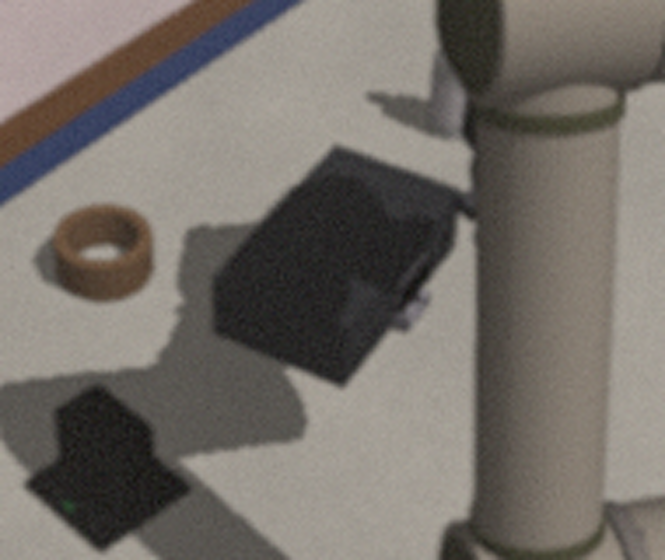

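The flap's outer face reads -87 mm (home), with the catch in front of it. I'll confirm with a frontal view by backing off and tilting the camera forward.

```bash
python3 -m crank '{"dp":[[-1.5,-0.2,0],[-1.5,-0.2,0],[-1.5,-0.2,0],[-1.5,-0.2,0],[-1,-0.2,0],[-0.5,0,0],[0,0,0],[0,0,0],[0,0,0]],"delta_rot":[[1.05,-7.43,0],[1.05,-7.43,0],[1.05,-7.43,0],[1.05,-7.43,0],[1.05,-7.43,0],[1.05,-7.43,0],[1.05,-7.43,0],[1.05,-7.43,0],[0,0,0]],"claw":[255,255,255,255,255,255,255,255,255]}'
python3 st.py i wrist
python3 - <<'E'
from h import *
s=sense();im,d=capture('wrist');P=cloud('wrist',d,s).reshape(-1,3);P=P[np.isfinite(P).all(1)]
for t in ('latch_tip','latch_pin','catch'):
    print(t,[(np.round(x['centre']).tolist(),round(x['p'],2)) for x in pinpoint('wrist',t)[:2]])
t=.1407;u=np.array([np.cos(t),np.sin(t)]);v=np.array([-np.sin(t),np.cos(t)])
r=P[:,:2]-[586.2,-181];a=r@u;b=r@v
k=(abs(b)<24)&(a<-70)&(a>-125)&(P[:,2]>8)&(P[:,2]<90)
for z0 in range(10,80,5):
    m=k&(abs(P[:,2]-z0)<2.5)
    if m.sum(): print(z0,m.sum(),np.percentile(a[m],[2,50,98]).round(1))
k=(abs(b)<110)&(a<-60)&(a>-125)&(P[:,2]>8)&(P[:,2]<90);print('lid/case front',np.median(a[k&(abs(b)>60)&(P[:,2]>55)&(P[:,2]<72)]),np.median(a[k&(abs(b)>60)&(P[:,2]>20)&(P[:,2]<45)]))
E
```

```text
time_s: 33.8
eef_pos: [364.6, -207.0, 126.0]
ee_rot: [-0.042, 0.882, 0.061, 0.465]
force: [-0.7, -0.6, -0.0]
grip_width: 0.0
a,b,z -223.1 5.3 126.0 F [-0.7 -0.6 -0. ] [-1.41  0.21  2.39  1.23  1.07 -0.92] yaw 7.932551852784299
latch_tip [([261.0, 177.0], 0.72), ([258.0, 134.0], 0.68)]
latch_pin [([260.0, 153.0], 0.78)]
catch [([262.0, 178.0], 0.69)]
10 66 [-94.4 -90.2 -84.6]
15 20 [-94.7 -93.6 -78.5]
20 173 [-94.4 -93.  -81.5]
25 254 [-93.  -89.4 -82.5]
30 97 [-88.  -87.  -86.3]
35 112 [-88.3 -87.4 -86.2]
40 132 [-88.3 -87.2 -86. ]
45 154 [-88.3 -87.2 -86.1]
50 150 [-88.5 -87.1 -86.1]
55 157 [-87.9 -86.9 -86. ]
60 256 [-87.7 -86.4 -73.9]
65 410 [-87.2 -82.1 -74. ]
70 163 [-76.  -74.9 -73.8]
75 180 [-76.  -74.8 -73.7]
lid/case front -74.78899759718836 -75.40924853426219
```

View pics/iwrist.png

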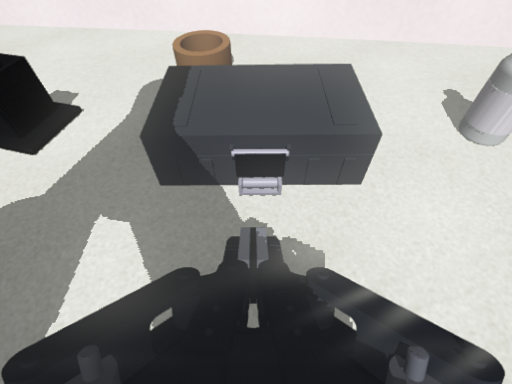

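The flap's face is vertical at -87 mm from z=30 to 55 (angle about 0), it sits behind the roller, the lid is flush, and the robot is clear. Handing in.

```bash
python3 -c "
from rig import *
print(finish_job())"
```

```text
the job is handed in; nothing more can be done
None
```

I packed the tester into its pocket, shut the lid and pressed the latch home, then handed the job in at about 34 s of the 72 s allowed. The hand-in gave no verdict, so this rests on my own last checks.

**How it went:** I lifted the tester out by the exposed top of its body and laid it screen up on the bench. I then regripped it at mid-body, turned it and lowered it into the pocket. I pushed the lid shut from behind, folded the flap down and pressed it to a hard stop at about 21 N.

**Last checks:**
- **Tester:** it lay level with its top 2.0 mm above the insert (2 mm expected). The picture showed the screen up and the head in the narrow end. This was checked before the lid closed; I could not see it afterwards.
- **Lid:** it pressed to a stop at 78.0 mm, and the depth showed its top flat at 77.97 mm (78 mm when shut). A later, more oblique reading gave 78.8 mm on average.
- **Latch:** the flap's outer face is vertical, 87 mm in front of the case centre, and behind the roller.
- **Bystanders and robot:** the tape and bottle looked undisturbed in the last picture, and I made no contact with them or the carton. The robot touched nothing at the end.

**Where readings disagreed:** the tester measured about 1.8° foot-low in the hand, so I trimmed the tool. At first contact with the pocket floor it read about 1.3° the other way, so I levelled it again before letting go. Laying it on the bench peaked at about 35 N, and I eased that off before opening the fingers.

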